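# Change the batch in the autosampler rack

### The job

Change the batch in the autosampler: draw the rack all the way out from under the hood, put every finished jar (white cap) from it upright into the red tray, and stand exactly three fresh samples (blue caps) upright in the rack's pockets, leaving the other two standing on the bench. Then slide the rack along its lane back under the hood until it is fully home against the stop, and only then press the green start key. Leave the crucible and the reagent jar alone and do not bang into the sampler with the arm.

Things in the scene. Friction and masses are not known exactly. Their poses are not given: they have to be found in the camera images.
- sampler: Bench autosampler, fixed. Its y axis (mostly world y) runs along the rack lane, +y inward under the hood; origin on the bench, on the lane's centre line. Lane: aluminium deck, top 12 mm above the bench, two dark rails 72 mm apart with tops at 30 mm, y -261 to 309 mm. White cabinet behind the hood: x 53 to 213, y 30 to 309 mm, 204 mm high with pump heads. Loading bay: y below 30 mm, open above.
- rack_home (a point): Where the rack's origin lies when the rack is fully home against the rubber back stop (sampler y = 161 mm).
- rack_out (a point): Where the rack's origin lies when the rack is fully drawn out, against a low lip at the end of the loading bay (sampler y = -123 mm).
- hood_mouth (a point): Middle of the lower edge of the hood's mouth, 86 mm above the bench. From here the hood overhangs the lane for 279 mm towards +y, from x -58 to 53 mm, underside at 86 mm, top at 118 mm: white control strip at the mouth, clear window beyond.
- rack: Loose grey rack in the lane, 68 mm wide (own x), 260 mm long (own y, along the lane), 24 mm high, 0.26 kg, 2 mm play to each rail; stays where it is left. Origin: centre of its underside. Four pockets, 60 x 60 mm inside, centred at own y = -96, -32, 32, 96 mm; floor 6 mm above the underside, walls 18 mm above that. Orange handle at -y. Starts under the hood, up to 12 mm short of home.
- rack_handle (a point): Grip point of the rack's orange handle: an upright tab 14 mm thick (rack x), 34 mm long (rack y), its top 17 mm above this point; 165 mm from the rack's origin towards -y, 68 mm above its underside. It always stays outside the hood; 34 mm before the mouth when the rack is home. Sliding the rack takes 4 to 14 N.
- fresh1: Squat amber glass sample jar with a paper label, 50 mm in diameter, 54 mm tall, about 0.14 kg; its top 16 mm is a blue screw cap of the same diameter. Origin: centre of its underside, z up along the jar when it stands. Fresh sample, one of five, standing on the bench at the start.
- fresh2: Squat amber glass sample jar with a paper label, 50 mm in diameter, 54 mm tall, about 0.14 kg; its top 16 mm is a blue screw cap of the same diameter. Origin: centre of its underside, z up along the jar when it stands. Fresh sample, one of five, standing on the bench at the start.
- fresh3: Squat amber glass sample jar with a paper label, 50 mm in diameter, 54 mm tall, about 0.14 kg; its top 16 mm is a blue screw cap of the same diameter. Origin: centre of its underside, z up along the jar when it stands. Fresh sample, one of five, standing on the bench at the start.
- fresh4: Squat amber glass sample jar with a paper label, 50 mm in diameter, 54 mm tall, about 0.14 kg; its top 16 mm is a blue screw cap of the same diameter. Origin: centre of its underside, z up along the jar when it stands. Fresh sample, one of five, standing on the bench at the start.
- fresh5: Squat amber glass sample jar with a paper label, 50 mm in diameter, 54 mm tall, about 0.14 kg; its top 16 mm is a blue screw cap of the same diameter. Origin: centre of its underside, z up along the jar when it stands. Fresh sample, one of five, standing on the bench at the start.
- done1: Squat amber glass sample jar with a paper label, 50 mm in diameter, 54 mm tall, about 0.14 kg; its top 16 mm is a white screw cap of the same diameter. Origin: centre of its underside, z up along the jar when it stands. Finished sample, standing in a pocket of the rack at the start; one to three such are present, in any pockets.
- done2: Squat amber glass sample jar with a paper label, 50 mm in diameter, 54 mm tall, about 0.14 kg; its top 16 mm is a white screw cap of the same diameter. Origin: centre of its underside, z up along the jar when it stands. Finished sample, standing in a pocket of the rack at the start; one to three such are present, in any pockets.
- done3: Squat amber glass sample jar with a paper label, 50 mm in diameter, 54 mm tall, about 0.14 kg; its top 16 mm is a white screw cap of the same diameter. Origin: centre of its underside, z up along the jar when it stands. Finished sample, standing in a pocket of the rack at the start; one to three such are present, in any pockets.
- tray: Red return tray, fixed, open on top, 210 mm (own x) by 120 mm (own y), 30 mm high, walls and floor 4 mm thick. Origin: centre of its underside. Empty at the start; room for three jars side by side along its x.
- start_key (a joint): Travel of the green round start key on the sampler's control strip, m, 0 up to 0.006 fully down; spring, 5 N fully down, comes back up by itself. Counts as pressed beyond 0.004.
- start_key_top (a point): Centre of the top face of the start key (28 mm across), which is pressed straight down. It stands on the hood near its mouth.
- crucible: Empty white porcelain crucible, 60 mm across, 45 mm tall, among the fresh samples; leave it be. Origin: centre of its underside.
- reagent: White reagent jar with a black cap, 72 mm across, 110 mm tall, at the left end of the row of fresh samples; leave it be. Origin: centre of its underside.
Mind the look-alikes: they are no part of the job. What is shaped like the fresh2 but yellow is not meant.

How it is judged:
On the way, in this order (a step that is already met when the one before it is completed fails the run):
1. the rack is drawn out to the end of the loading bay (within 20 mm) (y of rack in the frame of sampler below -0.103 m), for 0.2 s.
2. in the drawn-out rack stand exactly three fresh samples and no finished jar (y of rack in the frame of sampler below -0.083 m and ((horizontal distance between each of fresh1, fresh2, fresh3 and rack below 0.115 m and height (world z) of fresh1 between 0.015 and 0.026 m and height (world z) of fresh2 between 0.015 and 0.026 m and height (world z) of fresh3 between 0.015 and 0.026 m and height (world z) of each of fresh4, fresh5 below 0.0025 m) or (horizontal distance between each of fresh1, fresh2, fresh4 and rack below 0.115 m and height (world z) of fresh1 between 0.015 and 0.026 m and height (world z) of fresh2 between 0.015 and 0.026 m and height (world z) of fresh4 between 0.015 and 0.026 m and height (world z) of each of fresh3, fresh5 below 0.0025 m) or (horizontal distance between each of fresh1, fresh2, fresh5 and rack below 0.115 m and height (world z) of fresh1 between 0.015 and 0.026 m and height (world z) of fresh2 between 0.015 and 0.026 m and height (world z) of fresh5 between 0.015 and 0.026 m and height (world z) of each of fresh3, fresh4 below 0.0025 m) or (horizontal distance between each of fresh1, fresh3, fresh4 and rack below 0.115 m and height (world z) of fresh1 between 0.015 and 0.026 m and height (world z) of fresh3 between 0.015 and 0.026 m and height (world z) of fresh4 between 0.015 and 0.026 m and height (world z) of each of fresh2, fresh5 below 0.0025 m) or (horizontal distance between each of fresh1, fresh3, fresh5 and rack below 0.115 m and height (world z) of fresh1 between 0.015 and 0.026 m and height (world z) of fresh3 between 0.015 and 0.026 m and height (world z) of fresh5 between 0.015 and 0.026 m and height (world z) of each of fresh2, fresh4 below 0.0025 m) or (horizontal distance between each of fresh1, fresh4, fresh5 and rack below 0.115 m and height (world z) of fresh1 between 0.015 and 0.026 m and height (world z) of fresh4 between 0.015 and 0.026 m and height (world z) of fresh5 between 0.015 and 0.026 m and height (world z) of each of fresh2, fresh3 below 0.0025 m) or (horizontal distance between each of fresh2, fresh3, fresh4 and rack below 0.115 m and height (world z) of fresh2 between 0.015 and 0.026 m and height (world z) of fresh3 between 0.015 and 0.026 m and height (world z) of fresh4 between 0.015 and 0.026 m and height (world z) of each of fresh1, fresh5 below 0.0025 m) or (horizontal distance between each of fresh2, fresh3, fresh5 and rack below 0.115 m and height (world z) of fresh2 between 0.015 and 0.026 m and height (world z) of fresh3 between 0.015 and 0.026 m and height (world z) of fresh5 between 0.015 and 0.026 m and height (world z) of each of fresh1, fresh4 below 0.0025 m) or (horizontal distance between each of fresh2, fresh4, fresh5 and rack below 0.115 m and height (world z) of fresh2 between 0.015 and 0.026 m and height (world z) of fresh4 between 0.015 and 0.026 m and height (world z) of fresh5 between 0.015 and 0.026 m and height (world z) of each of fresh1, fresh3 below 0.0025 m) or (horizontal distance between each of fresh3, fresh4, fresh5 and rack below 0.115 m and height (world z) of fresh3 between 0.015 and 0.026 m and height (world z) of fresh4 between 0.015 and 0.026 m and height (world z) of fresh5 between 0.015 and 0.026 m and height (world z) of each of fresh1, fresh2 below 0.0025 m)) and angle between each of fresh1, fresh2, fresh3, fresh4, fresh5's own z axis and vertical below 0.15 rad and not (horizontal distance between done1 and rack below 0.115 m and height (world z) of done1 between 0.015 and 0.026 m) and not (horizontal distance between done2 and rack below 0.115 m and height (world z) of done2 between 0.015 and 0.026 m) and not (horizontal distance between done3 and rack below 0.115 m and height (world z) of done3 between 0.015 and 0.026 m)), for 0.2 s.
3. the loaded rack is fully home under the hood (within 6 mm of the stop) (y of rack in the frame of sampler above 0.155 m), for 0.2 s.
4. the start key is pressed with the rack home (y of rack in the frame of sampler above 0.155 m and value of joint start_key above 0.004 m).
At the end, for the whole second after the job is handed in: The rack is home (within 6 mm of the back stop) and at rest; exactly three blue-capped jars stand upright in its pockets; the two other blue-capped jars stand upright on the bench; every white-capped jar stands upright and at rest in the red tray; the start key is up again (y of rack in the frame of sampler above 0.155 m and ((horizontal distance between each of fresh1, fresh2, fresh3 and rack below 0.115 m and height (world z) of fresh1 between 0.015 and 0.026 m and height (world z) of fresh2 between 0.015 and 0.026 m and height (world z) of fresh3 between 0.015 and 0.026 m and height (world z) of each of fresh4, fresh5 below 0.0025 m) or (horizontal distance between each of fresh1, fresh2, fresh4 and rack below 0.115 m and height (world z) of fresh1 between 0.015 and 0.026 m and height (world z) of fresh2 between 0.015 and 0.026 m and height (world z) of fresh4 between 0.015 and 0.026 m and height (world z) of each of fresh3, fresh5 below 0.0025 m) or (horizontal distance between each of fresh1, fresh2, fresh5 and rack below 0.115 m and height (world z) of fresh1 between 0.015 and 0.026 m and height (world z) of fresh2 between 0.015 and 0.026 m and height (world z) of fresh5 between 0.015 and 0.026 m and height (world z) of each of fresh3, fresh4 below 0.0025 m) or (horizontal distance between each of fresh1, fresh3, fresh4 and rack below 0.115 m and height (world z) of fresh1 between 0.015 and 0.026 m and height (world z) of fresh3 between 0.015 and 0.026 m and height (world z) of fresh4 between 0.015 and 0.026 m and height (world z) of each of fresh2, fresh5 below 0.0025 m) or (horizontal distance between each of fresh1, fresh3, fresh5 and rack below 0.115 m and height (world z) of fresh1 between 0.015 and 0.026 m and height (world z) of fresh3 between 0.015 and 0.026 m and height (world z) of fresh5 between 0.015 and 0.026 m and height (world z) of each of fresh2, fresh4 below 0.0025 m) or (horizontal distance between each of fresh1, fresh4, fresh5 and rack below 0.115 m and height (world z) of fresh1 between 0.015 and 0.026 m and height (world z) of fresh4 between 0.015 and 0.026 m and height (world z) of fresh5 between 0.015 and 0.026 m and height (world z) of each of fresh2, fresh3 below 0.0025 m) or (horizontal distance between each of fresh2, fresh3, fresh4 and rack below 0.115 m and height (world z) of fresh2 between 0.015 and 0.026 m and height (world z) of fresh3 between 0.015 and 0.026 m and height (world z) of fresh4 between 0.015 and 0.026 m and height (world z) of each of fresh1, fresh5 below 0.0025 m) or (horizontal distance between each of fresh2, fresh3, fresh5 and rack below 0.115 m and height (world z) of fresh2 between 0.015 and 0.026 m and height (world z) of fresh3 between 0.015 and 0.026 m and height (world z) of fresh5 between 0.015 and 0.026 m and height (world z) of each of fresh1, fresh4 below 0.0025 m) or (horizontal distance between each of fresh2, fresh4, fresh5 and rack below 0.115 m and height (world z) of fresh2 between 0.015 and 0.026 m and height (world z) of fresh4 between 0.015 and 0.026 m and height (world z) of fresh5 between 0.015 and 0.026 m and height (world z) of each of fresh1, fresh3 below 0.0025 m) or (horizontal distance between each of fresh3, fresh4, fresh5 and rack below 0.115 m and height (world z) of fresh3 between 0.015 and 0.026 m and height (world z) of fresh4 between 0.015 and 0.026 m and height (world z) of fresh5 between 0.015 and 0.026 m and height (world z) of each of fresh1, fresh2 below 0.0025 m)) and angle between each of fresh1, fresh2, fresh3, fresh4, fresh5's own z axis and vertical below 0.15 rad and x of done1 in the frame of tray between -0.1 and 0.1 m and y of done1 in the frame of tray between -0.055 and 0.055 m and z of each of done1, done2, done3 in the frame of tray below 0.016 m and angle between each of done1, done2, done3's own z axis and vertical below 0.2 rad and linear speed of each of done1, done2, done3 below 0.02 m/s and x of done2 in the frame of tray between -0.1 and 0.1 m and y of done2 in the frame of tray between -0.055 and 0.055 m and x of done3 in the frame of tray between -0.1 and 0.1 m and y of done3 in the frame of tray between -0.055 and 0.055 m and linear speed of rack below 0.01 m/s and value of joint start_key below 0.002 m); the robot touches nothing.
It fails at once if the reagent jar is shoved more than 40 mm (distance of reagent from where it was at the start of the episode above 0.04 m).
It fails at once if the crucible is knocked over or carried off (shoved more than 50 mm) (angle between crucible's own z axis and vertical above 0.6 rad or distance of crucible from where it was at the start of the episode above 0.05 m).
It fails at once if the arm bangs into the sampler (over 40 N) (contact force between the arm and sampler above 40 N).
It fails at once if the start key is pressed before the rack has gone home (value of joint start_key above 0.004 m and y of rack in the frame of sampler below 0.155 m).
Of done1, done2, done3 only 1 to 3 are there at a start; the rules pass over those that are not, and their reading is None.
At some moment in a run one of fresh1, fresh2, fresh3, fresh4, fresh5 may be knocked a few centimetres aside while the robot is not near it.
It also fails if it takes over 210 s, if anything falls off the work surface, if the arm or the gripper's body presses on something with over 40 N, if the wrist force passes 120 N, or if a joint passes its speed limit or range.

### The arm

A 7-joint arm with a two-finger parallel gripper is mounted at the origin on the work surface. World frame = base frame: x ahead of the robot, y to its left, z up, the work surface at z = 0. Lengths are in m, angles in rad, forces in N, time in s.
With the tool pointing down it reaches from about 0.425 to 0.875 m from the base axis. Payload 4.7 kg.
Tool frame: the origin (TCP) lies on the mounting face of the last link; the fingertips stand 182 mm ahead of it and the grasp point (between the pads) lies 164 mm ahead of it; x points along the fingers, y is the direction in which the jaws open and shut, and the axes are right-handed (so a half turn about x gives the same grasp; the last joint's range is limited). The gripper opens to 87 mm and grips with 3 to 60 N. Pads are 19 mm wide; open, the fingers measure 117 mm over their backs; the gripper's body (75 mm by 190 mm) begins 51 mm behind the grasp point.
Start: joints at [1.176, 0.321, -0.07, 1.45, 0.023, 1.371, -0.057], TCP at [0.258, -0.596, 0.405] pointing down, gripper open.
Joint ranges: [-2.86, 2.86], [-0.3, 2.09], [-1.38, 1.24], [0.06, 2.45], [-1.56, 4.7], [0.09, 2.05], [-2.69, 2.69]. Speed limits (rad/s): [2.57, 2.57, 3.14, 3.14, 3.14, 3.14, 3.14].

### API

Orientations are given as a rotation vector (axis times angle).
In Python, from bench import monitor, get_image, ctrl gives the robot as it stands.
- The arm moves only by the shell command python3 -m creep 'ROWS' [FORCE]. ROWS is JSON, a list of rows, each a list of 7 numbers: the shift along the tool's x, y, z in mm, then the turn, a rotation vector about the tool's x, y, z in rad, then the finger opening in mm, from 0 to 87. A call has 1 to 5 rows; each row shifts and turns the commanded pose from where the row before left it, along the tool's axes as they then stand; what a row does not reach is not made up. A row lasts 1/10 s, in which the tool goes at most 50 mm and 8.59 degrees, less where a joint would pass 70% of its speed; a pose out of reach is approached as far as the arm can. A call is refused whole if a number of a shift passes 50 or a number of a turn 0.15, either way. A call with a gripper value outside its range is refused whole. The fingers move at their own pace and stop on an object; FORCE is the grip in N (left out, the last holds). Time passes only in rows, so rows that do not move let the fingers close. It gives the time, the measured TCP pose, the force and the opening at its end, in the units of the state.
- monitor.get_state(): the state, without advancing time (a new reading comes with each control period).
- get_image(name): name is "side" or "top" or "wrist"; returns a dict with "img" (400x640x3 uint8, red, green, blue), "mtx" (3x3 intrinsics, pixels), "view" (4x4, takes a point from world to camera coordinates). Camera axes: x right, y up, looking along -z (the intrinsics and any distortion apply to the point x, -y, -z); pixel columns grow to the right and rows downward; lengths in m; the calibration is good to about 2 mm. A picture is of the moment at which its call begins. There is no depth.
- ctrl.close_job(): hands the job in, once; it reports no verdict.
The state is a dict: "time": time; "joint_positions": joint angles; "qd": joint speeds; "joint_torque": joint torques, N m; "position": TCP position; "tool_rot": TCP orientation; "ft_force": force on the tool from outside, world axes, zero at the start; "torque": the same for the moment, N m; "grip_width": opening from 0.0 (shut) to 1.0 (fully open).
Only numpy, scipy, OpenCV 4.12 (cv2) and the standard library are available. Lean on these libraries where they do the work, as an engineer would, in place of code of your own. Each camera call takes 0.05 s, during which the arm holds its last target.

## Working session

There is one attempt and no reset: what is moved stays moved. The work goes in short steps, Python scripts to look and compute and a shell command to move; the robot and the scene stay as the last step left them, time stands still between calls to the robot, and variables do not carry over. Pictures are saved under pics/ and viewed, and the job is handed in when it is done.

```bash
ls; mkdir -p pics; python3 - <<'E'
from bench import monitor,get_image
import cv2
s=monitor.get_state()
for k,v in s.items(): print(k,v)
for n in("side","top","wrist"):
    d=get_image(n); cv2.imwrite(f"pics/{n}0.png",d["img"][:,:,::-1]); print(n,d["mtx"].tolist(),d["view"].round(4).tolist(), [k for k in d])
E
```

```text
pics
time 0.0
joint_positions [ 1.17611243  0.3218053  -0.07010554  1.45166494  0.02262164  1.3707484
 -0.05690487]
qd [-0.00016461 -0.00034713 -0.00021742 -0.00038667 -0.00014823  0.00034789
  0.00116708]
joint_torque [ 5.78646541e-04 -4.91289067e+01 -4.03133305e-01 -3.12529743e+01
 -6.38213125e-02  4.34953964e-02  1.57193399e-04]
position [ 0.25827075 -0.59627165  0.40367789]
tool_rot [ 1.99661849  0.41583512 -1.99759813]
ft_force [-0.66505555  0.71270916 -0.79190468]
torque [-0.0081235  -0.01689673 -0.0232641 ]
grip_width 0.9980999389284445
side [[464.1724432534004, 0.0, 315.60081333251964], [0.0, 464.1724432534004, 199.48908656333617], [0.0, 0.0, 1.0]] [[-0.7641, -0.645, -0.015, 0.3821], [0.4358, -0.5331, 0.7252, -0.2783], [-0.4757, 0.5475, 0.6884, -1.046], [0.0, 0.0, 0.0, 1.0]] ['img', 'mtx', 'view']
top [[398.50053420132576, 0.0, 322.4086282180965], [0.0, 398.50053420132576, 190.1631742112585], [0.0, 0.0, 1.0]] [[0.1259, -0.992, 0.0004, -0.0593], [0.9688, 0.1231, 0.215, -0.5067], [-0.2134, -0.0267, 0.9766, -1.1224], [0.0, 0.0, 0.0, 1.0]] ['img', 'mtx', 'view']
wrist [[297.45002114270375, 0.0, 322.45540468492175], [0.0, 297.45002114270375, 197.48304626617303], [0.0, 0.0, 1.0]] [[0.3981, -0.9173, -0.0028, -0.6487], [0.8777, 0.3818, -0.2896, 0.0344], [0.2668, 0.1129, 0.9571, -0.3919], [0.0, 0.0, 0.0, 1.0]] ['img', 'mtx', 'view']
```

View pics/top0.png

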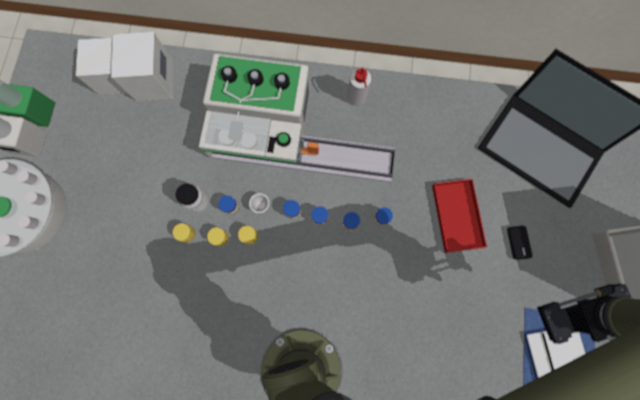

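View pics/side0.png

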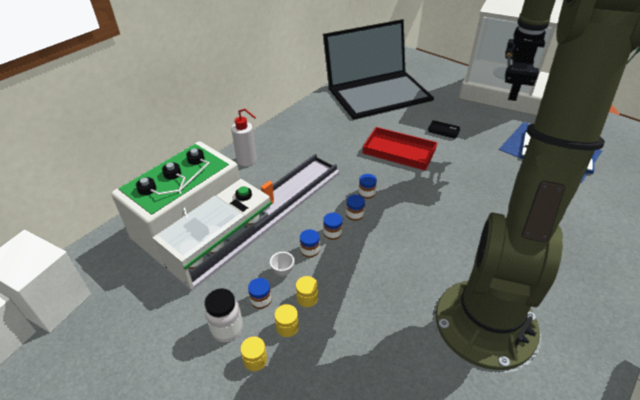

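View pics/wrist0.png

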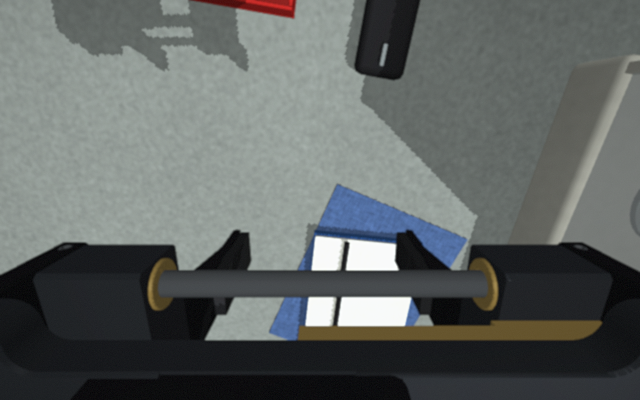

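```bash
cat > h.py <<'E'
import numpy as np, cv2
from scipy.spatial.transform import Rotation as R
from bench import monitor,get_image
def ray(d,u,v):
    V=d["view"];M=d["mtx"]
    c=np.array([(u-M[0,2])/M[0,0],-(v-M[1,2])/M[1,1],-1.])
    Rm=V[:3,:3];o=-Rm.T@V[:3,3];return o,Rm.T@c
def onz(d,u,v,z):
    o,r=ray(d,u,v);return o+r*(z-o[2])/r[2]
def proj(d,p):
    q=d["view"][:3,:3]@np.asarray(p,float)+d["view"][:3,3];M=d["mtx"]
    return np.array([M[0,0]*q[0]/-q[2]+M[0,2],-M[1,1]*q[1]/-q[2]+M[1,2]])
def tri(l):
    A=np.zeros((3,3));b=np.zeros(3)
    for d,u,v in l:
        o,r=ray(d,u,v);r=r/np.linalg.norm(r);P=np.eye(3)-np.outer(r,r);A+=P;b+=P@o
    return np.linalg.solve(A,b)
HSV=dict(blue=((105,120,40),(125,255,255)),red=((0,170,60),(6,255,255)),yellow=((20,120,80),(35,255,255)),orange=((6,150,80),(18,255,255)),green=((50,100,30),(85,255,255)))
def blobs(d,col,amin=30):
    h=cv2.cvtColor(d["img"],cv2.COLOR_RGB2HSV);m=cv2.inRange(h,*[np.array(x) for x in HSV[col]])
    n,l,s,c=cv2.connectedComponentsWithStats(m)
    return [(c[i],s[i],l==i) for i in range(1,n) if s[i][4]>=amin]
def tool():
    s=monitor.get_state();return np.array(s["position"]),R.from_rotvec(s["tool_rot"]).as_matrix(),s
def save(n,im,box=None,k=1):
    if box: x0,y0,x1,y1=box; im=im[y0:y1,x0:x1]
    im=cv2.resize(im,None,fx=k,fy=k,interpolation=cv2.INTER_CUBIC)
    cv2.imwrite("pics/"+n,im[:,:,::-1])
E
python3 - <<'E'
from h import *
np.set_printoptions(precision=4,suppress=True)
p,Rm,s=tool();print(p,Rm.tolist())
t=get_image("top");sd=get_image("side")
for n,d in(("top",t),("side",sd)):
  for c in("blue","yellow","orange","green","red"):
    for b in blobs(d,c): print(n,c,b[0].round(1),b[1][:5],onz(d,*b[0],0.046))
save("top1.png",t["img"],(170,40,490,260),2.5);save("side1.png",sd["img"],(100,130,440,380),2.3)
E
```

```text
[ 0.2583 -0.5963  0.4039] [[-0.0006320523908803534, 0.39755609469279113, -0.9175776545243416], [0.0012603097863257973, -0.9175767923878957, -0.397556589293126], [-0.999999006064015, -0.0014077086904838998, 7.891276869034444e-05]]
top blue [226.5 203.4] [219 196  16  16 211] [0.4365 0.2814 0.046 ]
top blue [290.9 208.1] [283 201  17  16 212] [0.4466 0.0905 0.046 ]
top blue [319.4 214.4] [312 207  16  16 214] [0.4387 0.005  0.046 ]
top blue [383.8 215.2] [376 208  16  16 203] [ 0.4601 -0.1831  0.046 ]
top blue [351.3 219.8] [344 212  16  16 202] [ 0.4346 -0.09    0.046 ]
top blue [532.  346.3] [525 310  21  69 179] [ 0.1496 -0.6201  0.046 ]
top yellow [183.3 232.4] [173 224  22  18 310] [0.3364 0.391  0.046 ]
top yellow [247.4 234.6] [238 226  20  18 268] [0.3533 0.2049 0.046 ]
top yellow [217.2 236.5] [208 228  20  18 284] [0.337  0.2908 0.046 ]
top orange [311.  148.6] [303 143  15  11 121] [0.6364 0.056  0.046 ]
top green [256.1  82.7] [ 211   57   89   53 2630] [0.8313 0.2573 0.046 ]
top green [ 30.8 106.2] [   0   85   54   41 1157] [0.6638 0.9424 0.046 ]
top green [282.9 138.3] [
[... 918 characters left out ...]
 [275 304  23  33 645] [0.3293 0.2997 0.046 ]
side yellow [253.5 353.3] [241 337  26  34 716] [0.3281 0.4    0.046 ]
side orange [78.6 37.2] [   0    0  119   80 1269] [ 2.0172 -0.1646  0.046 ]
side orange [613.  109.7] [610 106   9   8  33] [ 0.0271 -1.0106  0.046 ]
side orange [268.  189.4] [261 181  12  22 134] [0.6558 0.0232 0.046 ]
side green [172.3 179.3] [ 119  144  109   70 2439] [0.9033 0.1684 0.046 ]
side green [243.  191.1] [237 187  13   9  93] [0.7057 0.0731 0.046 ]
side green [226.4 235.9] [184 202  87  67 310] [0.6145 0.2174 0.046 ]
side red [240.7 122.4] [235 117  11  12 106] [ 0.9622 -0.1584  0.046 ]
side red [399.6 148. ] [ 363  128   74   42 1854] [ 0.4727 -0.3735  0.046 ]
```

View pics/top1.png

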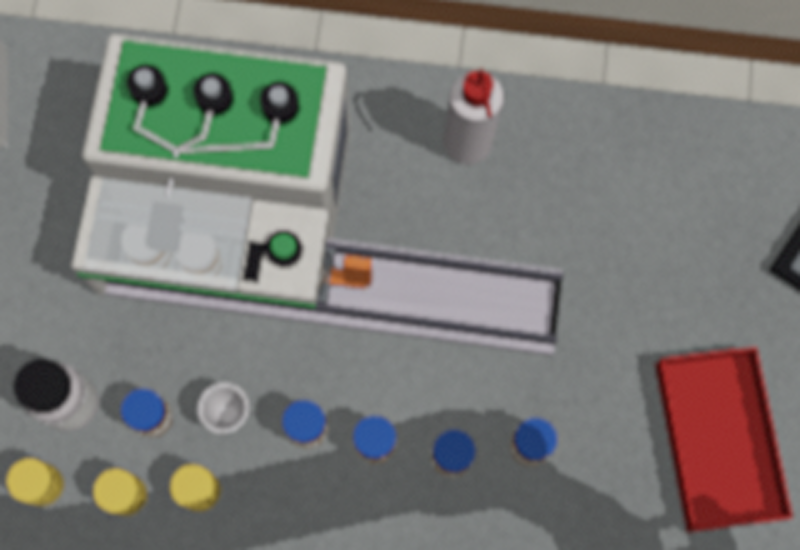

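View pics/side1.png

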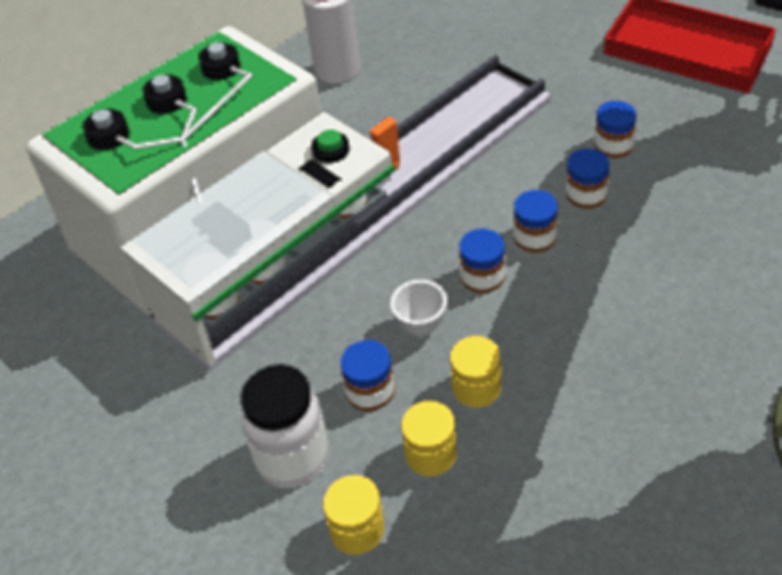

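```bash
python3 - <<'E'
from h import *
np.set_printoptions(precision=4,suppress=True)
t=get_image("top");sd=get_image("side")
def c(u,v): return 170+u/2.5,40+v/2.5
# hand-read: deck lower edge, rail tops
a=onz(t,*c(105,289),.012);b=onz(t,*c(553,350),.012);e=b-a;print("deck edge",a,b,"dir",np.degrees(np.arctan2(e[0],-e[1])))
r1=onz(t,*c(330,243),.03);r2=onz(t,*c(562,272),.03);e=r2-r1;print("far rail",r1,r2,np.degrees(np.arctan2(e[0],-e[1])))
n=onz(t,*c(552,341),.03);print("near corner",n)
# hood strip lower mouth edges / top edge corners z=.118
q1=onz(t,*c(328,209),.118);q2=onz(t,*c(317,303),.118);e=q1-q2;print("mouth top",q1,q2,np.linalg.norm(e),np.degrees(np.arctan2(e[1],e[0])))
bt=[b for b in blobs(t,"green") if abs(b[0][0]-283)<5][0][0];bs=[b for b in blobs(sd,"green") if abs(b[0][0]-243)<5][0][0]
print("key",tri([(t,*bt),(sd,*bs)]))
bt=blobs(t,"orange")[0][0];bs=[b for b in blobs(sd,"orange") if abs(b[0][0]-268)<5][0][0]
print("handle",tri([(t,*bt),(sd,*bs)]))
for b in blobs(t,"red"):
  if b[1][4]>1000:
    k,_=cv2.findContours(b[2].astype('uint8'),cv2.RETR_EXTERNAL,2);rc=cv2.minAreaRect(k[0]);print(rc)
    P=[onz(t,*x,.03) for x in cv2.boxPoints(rc)];print(np.array(P));print(np.mean(P,0),np.linalg.norm(P[0]-P[1]),np.linalg.norm(P[2]-P[1]))
save("h1.png",t["img"],(250,110,410,200),5);save("h2.png",sd["img"],(220,140,350,240),6)
E
```

```text
deck edge [0.5858 0.3624 0.012 ] [ 0.5781 -0.2001  0.012 ] dir -0.7822484711418892
far rail [0.675  0.0899 0.03  ] [ 0.6737 -0.1997  0.03  ] -0.2583983814387581
near corner [ 0.5844 -0.1953  0.03  ]
mouth top [0.6847 0.0892 0.118 ] [0.5708 0.086  0.118 ] 0.11401499555084345 1.6016597905339363
key [0.6278 0.1327 0.1337]
handle [0.6228 0.0529 0.0864]
((458.51922607421875, 215.09613037109375), (70.20956420898438, 40.20380783081055), 78.69007110595703)
[[ 0.5745 -0.3212  0.03  ]
 [ 0.6143 -0.4385  0.03  ]
 [ 0.4108 -0.4882  0.03  ]
 [ 0.3734 -0.3749  0.03  ]]
[ 0.4932 -0.4057  0.03  ] 0.12388710952280695 0.20944078281413323
```

View pics/h1.png

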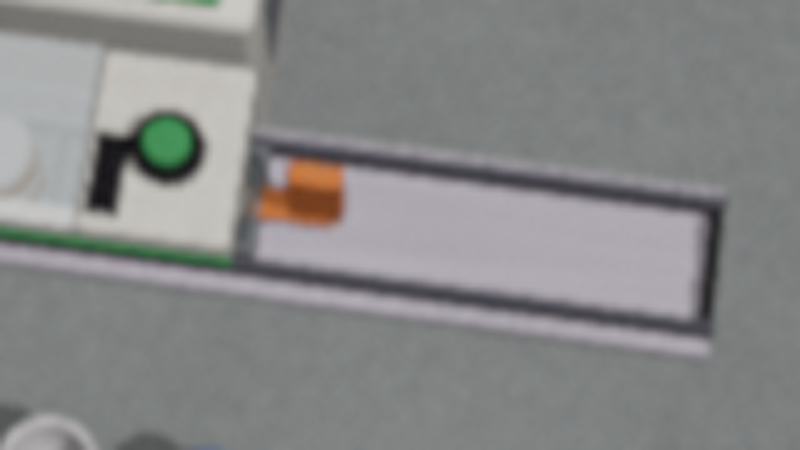

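View pics/h2.png

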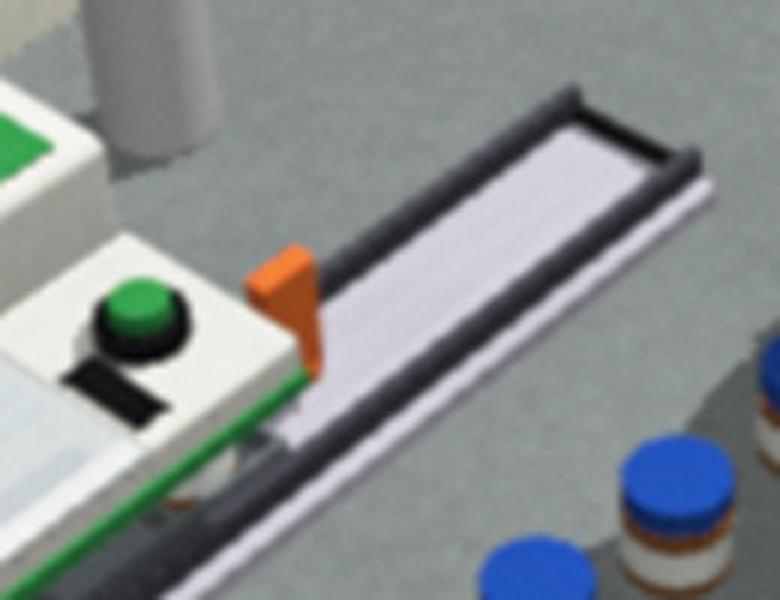

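```bash
python3 -m creep '[[0,0,0,0.15,0,0,87],[0,0,0,0.15,0,0,87],[0,0,0,0.15,0,0,87],[0,0,0,0.15,0,0,87],[0,0,0,0.15,0,0,87]]' 20
python3 -m creep '[[0,0,0,0.15,0,0,87],[0,0,0,0.15,0,0,87],[0,0,0,0.15,0,0,87],[0,0,0,0.15,0,0,87],[0,0,0,0.15,0,0,87]]' 
python3 -m creep '[[0,0,0,0.15,0,0,87],[0,0,0,0.15,0,0,87],[0,0,0,0.15,0,0,87],[0,0,0,0.03,0,0,87],[0,0,0,0,0,0,87]]'
python3 - <<'E'
from h import *
np.set_printoptions(precision=4,suppress=True)
p,Rm,s=tool();print(p);print(Rm)
t=get_image("top");sd=get_image("side")
print("handle top",tri([(t,313.2,145),(sd,267.2,185)]),onz(t,313.2,145,.097),onz(sd,267.2,185,.097))
E
```

```text
time: 0.85
position: [0.2584, -0.5964, 0.4047]
tool_rot: [-2.033, 0.357, 2.033]
ft_force: [-0.0, -0.1, -0.2]
grip_width: 0.999
time: 1.35
position: [0.2584, -0.5964, 0.4047]
tool_rot: [-1.549, 0.947, 1.549]
ft_force: [0.3, 0.1, 0.0]
grip_width: 0.999
time: 1.85
position: [0.2585, -0.5964, 0.4048]
tool_rot: [-1.211, 1.208, 1.211]
ft_force: [-0.3, 0.7, -0.8]
grip_width: 1.002
[ 0.2585 -0.5964  0.4048]
[[-0.0001 -1.     -0.0021]
 [-0.0001 -0.0021  1.    ]
 [-1.      0.0001 -0.0001]]
handle top [0.6316 0.0471 0.0935] [0.6316 0.0476 0.097 ] [0.6272 0.0494 0.097 ]
```

```bash
python3 -m creep '[[0,-26,42,0,0,0,87],[0,-26,42,0,0,0,87],[0,-26,42,0,0,0,87],[0,-26,42,0,0,0,87],[0,-26,42,0,0,0,87]]' >/dev/null
python3 -m creep '[[0,-26,42,0,0,0,87],[0,-26,42,0,0,0,87],[0,-26,42,0,0,0,87],[0,-26,42,0,0,0,87],[0,-26,42,0,0,0,87]]' >/dev/null
python3 -m creep '[[0,-26,42,0,0,0,87],[0,-26,42,0,0,0,87],[0,-26,42,0,0,0,87],[0,-7,42,0,0,0,87],[0,0,0,0,0,0,87]]'
python3 - <<'E'
from h import *
np.set_printoptions(precision=4,suppress=True)
p,Rm,s=tool();print(p,p+.164*Rm[:,0]);print(Rm)
w=get_image("wrist");save("w1.png",w["img"])
for q in [(.629,.048,.097),(.629,.048,.08)]: print(proj(w,q))
E
```

```text
time: 3.45
position: [0.5139, -0.1882, 0.3832]
tool_rot: [-1.175, 1.211, 1.256]
ft_force: [0.7, 0.8, 0.0]
grip_width: 1.003
[ 0.5139 -0.1882  0.3832] [ 0.5077 -0.1834  0.2193]
[[-0.0378 -0.9993 -0.0074]
 [ 0.029  -0.0085  0.9995]
 [-0.9989  0.0376  0.0293]]
[213.149  382.5191]
[217.492 369.816]
```

View pics/w1.png

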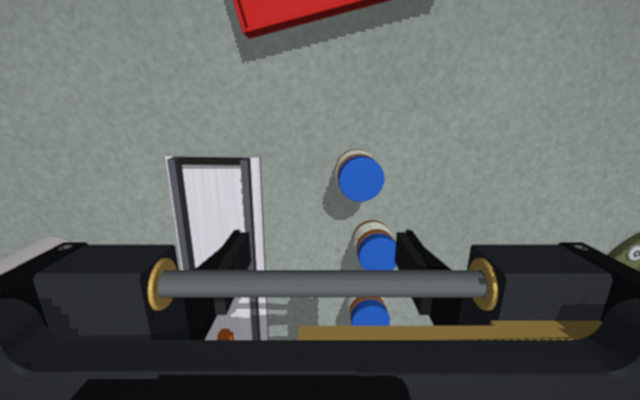

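```bash
python3 -m creep '[[0,0,0,0,0,0,87],[0,0,0,0,0,0,87]]' 
python3 -m creep '[[0,-14,26,0,0,0,87],[0,-14,26,0,0,0,87],[0,-14,26,0,0,0,87],[0,-14,26,0,0,0,87],[0,0,0,0,0,0,87]]'
python3 - <<'E'
from h import *
np.set_printoptions(precision=4,suppress=True)
p,Rm,s=tool();print(p,p+.164*Rm[:,0]);print(Rm)
E
```

```text
time: 3.7
position: [0.5109, -0.1959, 0.3838]
tool_rot: [-1.166, 1.216, 1.246]
ft_force: [-0.1, -0.8, 0.8]
grip_width: 1.001
time: 4.2
position: [0.5726, -0.0904, 0.3822]
tool_rot: [-1.168, 1.212, 1.257]
ft_force: [0.4, 0.4, -0.7]
grip_width: 0.997
[ 0.5726 -0.0904  0.3822] [ 0.5661 -0.085   0.2184]
[[-0.0396 -0.9992 -0.0032]
 [ 0.0333 -0.0046  0.9994]
 [-0.9987  0.0394  0.0335]]
```

```bash
cat >> h.py <<'E'
def need(g,yaw=0.,tilt=0.):
    "shift (tool axes, mm) and turn to bring grasp point to g with tool down; yaw of jaws from -x, about world z"
    p,Rm,s=tool();R0=np.array([[0,-1,0],[0,0,1],[-1,0,0]],float)
    Rt=R.from_euler('z',yaw).as_matrix()@R.from_euler('x',tilt).as_matrix()@R0
    gp=p+.164*Rm[:,0]
    tp=np.asarray(g,float)-.164*Rt[:,0]
    print("t",round(s["time"],2),"grasp",gp.round(4),"F",np.round(s["ft_force"],1),"w",round(float(s["grip_width"])*87,1))
    print("turn",R.from_matrix(Rm.T@Rt).as_rotvec().round(3),"shift now-axes",((Rm.T@(tp-p))*1e3).round(1),"shift final-axes",((Rt.T@(tp-p))*1e3).round(1))
E
python3 -c "
from h import *
need((.629,.037,.15))"
```

```text
t 4.2 grasp [ 0.5661 -0.085   0.2184] F [ 0.4  0.4 -0.7] w 86.8
turn [ 0.004  0.033 -0.04 ] shift now-axes [ 70.1 -59.6 124.9] shift final-axes [ 68.2 -56.4 127.4]
```

```bash
python3 -m creep '[[0,0,0,0,0.033,-0.04,87],[0,-14,32,0,0,0,87],[0,-14,32,0,0,0,87],[20,-14,32,0,0,0,87],[24,-14,31,0,0,0,87]]'
python3 -m creep '[[24,0,0,0,0,0,87],[0,0,0,0,0,0,87]]'
python3 - <<'E'
from h import *
need((.629,.037,.15))
w=get_image("wrist");save("w2.png",w["img"])
for q in [(.629,.048,.097),(.629,.048,.08)]: print(proj(w,q))
t=get_image("top");save("t2.png",t["img"],(170,40,490,260),2.5)
E
```

```text
time: 4.7
position: [0.644, 0.0075, 0.3288]
tool_rot: [-1.204, 1.182, 1.252]
ft_force: [0.8, 0.4, 0.8]
grip_width: 1.001
time: 4.9
position: [0.6418, 0.0095, 0.3008]
tool_rot: [-1.203, 1.189, 1.259]
ft_force: [-0.3, -0.3, 0.6]
grip_width: 0.995
t 4.9 grasp [0.6385 0.0139 0.1369] F [-0.3 -0.3  0.6] w 86.6
turn [ 0.031  0.027 -0.019] shift now-axes [-12.2  12.1  28.2] shift final-axes [-13.2  12.8  27.5]
[334.84194157 274.32767888]
[333.53348789 261.72008898]
```

View pics/w2.png

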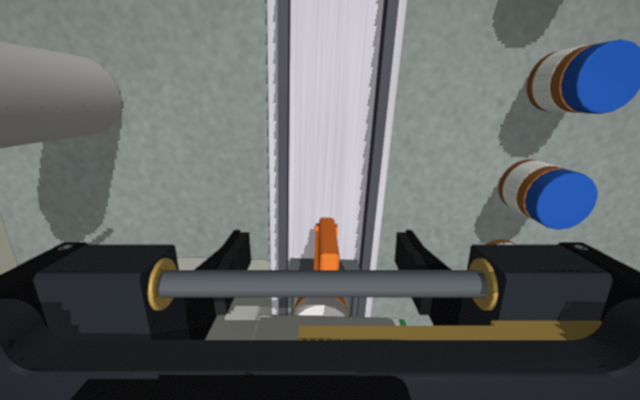

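View pics/t2.png

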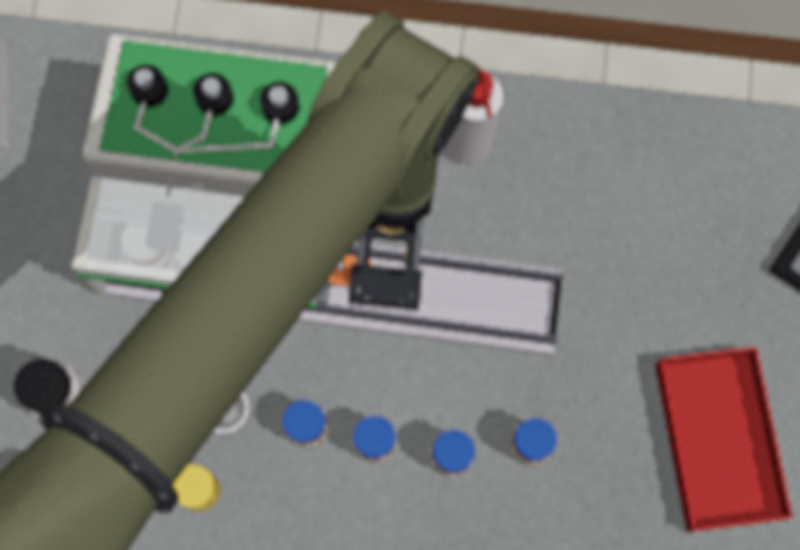

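```bash
python3 - <<'E'
from h import *
np.set_printoptions(precision=4,suppress=True)
w=get_image("wrist")
b=[x for x in blobs(w,"orange",100) if 300<x[0][0]<350]
for x in b:
  print(x[0],x[1]); m=x[2]
  for r in range(x[1][1],x[1][1]+x[1][3],6):
    c=np.where(m[r])[0]
    if len(c): print(r,c.min(),c.max(),onz(w,c.mean(),r,.097)[:2], (c.max()-c.min()))
g=cv2.cvtColor(w["img"],cv2.COLOR_RGB2GRAY)
for r in (20,100,180):
  print(r,np.round(g[r,265:410:1].astype(int)).tolist() if r==100 else "")
save("w2c.png",w["img"],(260,190,400,320),5)
E
```

```text
[328.5825 246.3797] [ 316  219   26   52 1085]
219 324 334 [0.6365 0.006 ] 10
225 319 338 [0.6367 0.0105] 19
231 319 338 [0.6365 0.0149] 19
237 319 338 [0.6363 0.0194] 19
243 318 338 [0.6365 0.024 ] 20
249 318 339 [0.636  0.0287] 21
255 318 340 [0.6355 0.0334] 22
261 317 341 [0.6353 0.0382] 24
267 317 341 [0.6351 0.043 ] 24
20 
100 [143, 141, 139, 137, 125, 103, 123, 172, 200, 205, 205, 198, 179, 152, 139, 131, 108, 87, 84, 83, 85, 84, 86, 84, 85, 74, 66, 120, 186, 208, 209, 209, 207, 202, 201, 204, 203, 202, 201, 202, 204, 208, 208, 205, 204, 202, 204, 203, 204, 204, 204, 202, 201, 204, 208, 206, 204, 200, 201, 204, 206, 207, 204, 204, 202, 199, 201, 202, 205, 206, 204, 202, 204, 203, 200, 198, 200, 204, 204, 201, 201, 201, 202, 203, 202, 204, 208, 208, 208, 207, 207, 205, 208, 208, 210, 205, 203, 202, 206, 205, 204, 203, 202, 204, 198, 180, 150, 137, 138, 138, 126, 85, 46, 34, 50, 71, 82, 86, 87, 85, 84, 84, 83, 86, 122, 172, 195, 198, 199, 198, 193, 179, 150, 132, 134, 135, 138, 139, 141, 139, 139, 137, 138, 138, 139]
180
```

View pics/w2c.png

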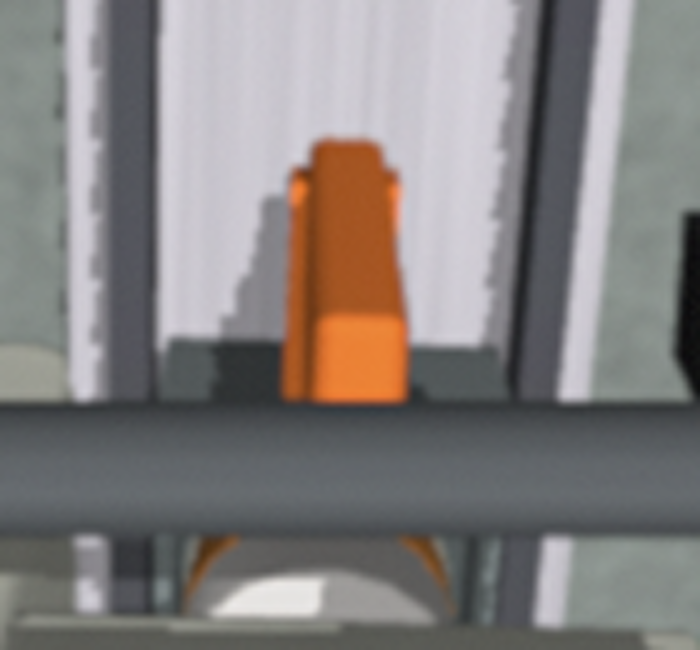

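```bash
python3 -m creep '[[0,6,13,0.031,0.027,-0.019,87],[0,6,14,0,0,0,87],[0,0,0,0,0,0,87]]' >/dev/null
python3 -c "
from h import *
need((.631,.040,.082))"
```

```text
t 5.35 grasp [0.6369 0.027  0.1319] F [-0.1  0.8 -0.2] w 87.0
turn [0.027 0.02  0.004] shift now-axes [50.2  5.1 15.3] shift final-axes [49.9  5.3 16.2]
```

```bash
python3 -m creep '[[0,5,5,0.027,0.02,0.004,87],[0,0,5,0,0,0,87],[0,0,5,0,0,0,87],[0,0,0,0,0,0,87]]' >/dev/null
python3 -c "
from h import *
need((.631,.040,.082))"
```

```text
t 5.75 grasp [0.6372 0.026  0.1236] F [-0.5  0.3  0.1] w 87.1
turn [ 0.019  0.014 -0.002] shift now-axes [41.9  6.2 15.8] shift final-axes [41.6  6.6 16.3]
```

```bash
python3 -c "
from h import *
print(tool()[2]['joint_positions'].round(3),tool()[2]['qd'].round(3))"
```

```text
[-0.94   0.702  1.241  1.653 -0.7    1.304 -2.691] [ 0.003 -0.005  0.003  0.001  0.011 -0.004 -0.001]
```

```bash
python3 -m creep '[[-30,0,-10,0,0,0,87],[-30,0,-20,0,0,0,87],[-30,0,-20,-0.1,0,0,87],[-10,0,-20,-0.15,0,0,87],[0,0,-20,-0.15,0,0,87]]' >/dev/null
python3 -m creep '[[0,0,0,-0.15,0,0,87],[0,0,0,-0.15,0,0,87],[0,0,0,-0.15,0,0,87],[0,0,0,-0.15,0,0,87],[0,0,0,-0.15,0,0,87]]'
python3 -m creep '[[0,0,0,-0.15,0,0,87],[0,0,0,-0.15,0,0,87],[0,0,0,-0.15,0,0,87],[0,0,0,-0.15,0,0,87],[0,0,0,-0.15,0,0,87]]'
python3 -c "
from h import *
need((.631,.040,.082),3.1416)
print(tool()[2]['joint_positions'].round(3),tool()[2]['qd'].round(3))"
```

```text
time: 6.75
position: [0.6486, -0.0717, 0.3841]
tool_rot: [-1.993, 0.379, 2.007]
ft_force: [0.2, 0.2, -0.2]
grip_width: 0.999
time: 7.25
position: [0.6485, -0.0718, 0.3841]
tool_rot: [2.033, 0.387, -2.033]
ft_force: [0.0, 0.7, -0.2]
grip_width: 1.003
t 7.25 grasp [ 0.648  -0.0689  0.2201] F [ 0.   0.7 -0.2] w 87.3
turn [-1.212 -0.013  0.014] shift now-axes [ 140.1 -108.4  -22.4] shift final-axes [ 138.1  -17.5 -111.8]
[-0.553  0.43   0.842  1.497 -0.34   1.368 -0.897] [ 0.19  -0.089 -0.293 -0.007  0.151 -0.032  1.377]
```

```bash
python3 -m creep '[[0,0,0,-0.15,0,0,87],[0,0,0,-0.15,0,0,87],[0,0,0,-0.15,0,0,87],[0,0,0,-0.15,0,0,87],[0,0,0,-0.15,0,0,87]]' >/dev/null
python3 -m creep '[[0,0,0,-0.15,0,0,87],[0,0,0,-0.15,0,0,87],[0,0,0,-0.1,0,0,87],[0,0,0,0,0,0,87]]' >/dev/null
python3 -c "
from h import *
need((.631,.040,.082),3.1416)
print(tool()[2]['joint_positions'].round(3),tool()[2]['qd'].round(3))"
```

```text
t 8.15 grasp [ 0.6479 -0.069   0.22  ] F [ 0.8 -0.9 -0.3] w 87.3
turn [-0.068 -0.018  0.004] shift now-axes [ 140.   -24.4 -108. ] shift final-axes [ 138.   -17.5 -111.9]
[-0.408  0.381  0.632  1.492 -0.244  1.351  0.177] [-0.01   0.004  0.012  0.    -0.008  0.    -0.086]
```

```bash
python3 -m creep '[[10,-4,-22,-0.068,-0.018,0.004,87],[15,-4,-22,0,0,0,87],[15,-4,-22,0,0,0,87],[15,-4,-22,0,0,0,87],[15,-2,-22,0,0,0,87]]' >/dev/null
python3 -m creep '[[0,0,0,0,0,0,87],[0,0,0,0,0,0,87]]' >/dev/null
python3 - <<'E'
from h import *
need((.631,.040,.082),3.1416)
w=get_image("wrist");save("w3.png",w["img"])
E
```

```text
t 8.85 grasp [0.632  0.0386 0.1504] F [-0.2 -0.5  1.2] w 87.0
turn [-0.     0.001  0.   ] shift now-axes [68.4 -1.  -1.3] shift final-axes [68.4 -1.1 -1.2]
```

View pics/w3.png

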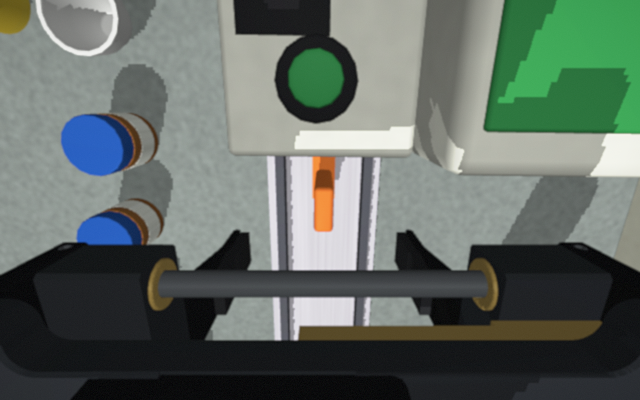

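```bash
python3 - <<'E'
from h import *
np.set_printoptions(precision=4,suppress=True)
w=get_image("wrist")
for r,c in((230,323),(187,323)): print(onz(w,c,r,.097))
g=[b for b in blobs(w,"green") if b[0][0]<400];print([ (b[0],onz(w,*b[0],.133),onz(w,b[1][0],b[0][1],.133)[0]-onz(w,b[1][0]+b[1][2],b[0][1],.133)[0]) for b in g])
for c in(231,413): print("mouth",onz(w,c,152,.118))
save("w3c.png",w["img"],(250,140,400,260),5)
E
```

```text
[0.634  0.0337 0.097 ]
[0.634  0.0656 0.097 ]
[(array([314.1226,  75.1404]), array([0.6295, 0.1335, 0.133 ]), np.float64(-0.029249819485381967))]
mouth [0.5795 0.0927 0.118 ]
mouth [0.6873 0.0925 0.118 ]
```

View pics/w3c.png

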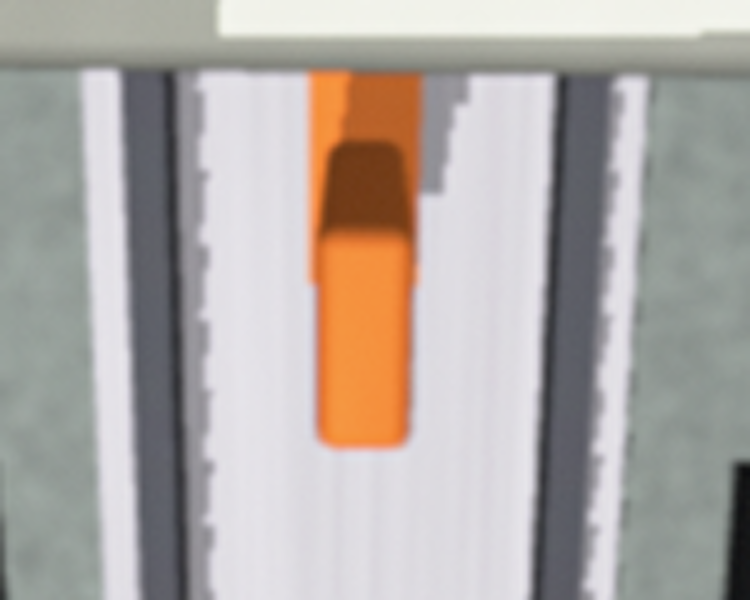

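```bash
python3 -m creep '[[20,2,-2,0,0,0,87],[20,0,0,0,0,0,70],[20,0,0,0,0,0,50],[7,0,0,0,0,0,40],[0,0,0,0,0,0,30]]' 
python3 -m creep '[[0,0,0,0,0,0,0],[0,0,0,0,0,0,0],[0,0,0,0,0,0,0],[0,0,0,0,0,0,0],[0,0,0,0,0,0,0]]' 45
python3 -c "
from h import *
need((.634,.040,.083),3.1416)
save('w4.png',get_image('wrist')['img'])"
```

```text
time: 9.45
position: [0.6339, 0.0398, 0.247]
tool_rot: [1.209, 1.209, -1.212]
ft_force: [0.1, -0.1, 1.1]
grip_width: 0.723
time: 9.95
position: [0.634, 0.0412, 0.2476]
tool_rot: [1.209, 1.209, -1.208]
ft_force: [0.3, -0.2, 0.3]
grip_width: 0.259
t 9.95 grasp [0.6341 0.0412 0.0836] F [ 0.3 -0.2  0.3] w 22.6
turn [ 0.001 -0.    -0.   ] shift now-axes [ 0.6 -0.   1.2] shift final-axes [ 0.6 -0.   1.2]
```

```bash
python3 -m creep '[[0,0,0,0,0,0,0],[0,0,0,0,0,0,0],[0,0,0,0,0,0,0],[0,0,0,0,0,0,0]]' 45
python3 -m creep '[[0,0,5,0,0,0,0],[0,0,12,0,0,0,0],[0,0,15,0,0,0,0],[0,0,15,0,0,0,0],[0,0,15,0,0,0,0]]'
python3 -c "
from h import *
need((.634,-.235,.083),3.1416)
save('w4.png',get_image('wrist')['img'])"
```

```text
time: 10.4
position: [0.634, 0.0412, 0.2473]
tool_rot: [1.209, 1.21, -1.209]
ft_force: [0.0, 0.4, 2.6]
grip_width: 0.158
time: 10.9
position: [0.634, -0.0214, 0.2474]
tool_rot: [1.209, 1.21, -1.208]
ft_force: [-0.1, 3.0, 1.4]
grip_width: 0.156
t 10.9 grasp [ 0.634  -0.0213  0.0834] F [-0.1  3.   1.4] w 13.5
turn [ 0.001 -0.001  0.   ] shift now-axes [ 2.000e-01 -3.000e-01  2.136e+02] shift final-axes [  0.4  -0.  213.6]
```

View pics/w4.png

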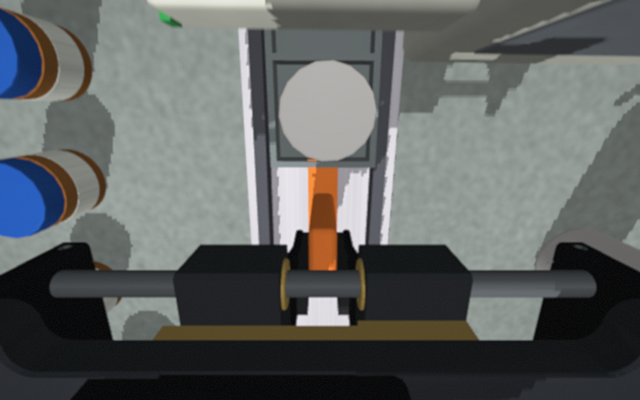

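```bash
python3 -m creep '[[0,0,17,0,0,0,0],[0,0,20,0,0,0,0],[0,0,20,0,0,0,0],[0,0,20,0,0,0,0],[0,0,20,0,0,0,0]]'
python3 -m creep '[[0,0,20,0,0,0,0],[0,0,20,0,0,0,0],[0,0,20,0,0,0,0],[0,0,18,0,0,0,0],[0,0,14,0,0,0,0]]'
python3 -m creep '[[0,0,10,0,0,0,0],[0,0,5,0,0,0,0],[0,0,4,0,0,0,0],[0,0,3,0,0,0,0],[0,0,0,0,0,0,0]]'
python3 -c "
from h import *
need((.634,-.235,.083),3.1416)
save('w5.png',get_image('wrist')['img'])"
```

```text
time: 11.45
position: [0.6336, -0.117, 0.2472]
tool_rot: [1.209, 1.215, -1.208]
ft_force: [-2.4, 7.4, 5.1]
grip_width: 0.156
time: 11.95
position: [0.6331, -0.2086, 0.247]
tool_rot: [1.21, 1.218, -1.209]
ft_force: [-4.6, 10.2, 5.3]
grip_width: 0.154
time: 12.45
position: [0.633, -0.2295, 0.2468]
tool_rot: [1.21, 1.22, -1.208]
ft_force: [-5.2, 9.2, 7.8]
grip_width: 0.157
t 12.45 grasp [ 0.6321 -0.2282  0.0828] F [-5.2  9.2  7.8] w 13.7
turn [ 0.002 -0.007  0.006] shift now-axes [-0.2  0.9  5.5] shift final-axes [-0.2  1.   5.5]
```

View pics/w5.png

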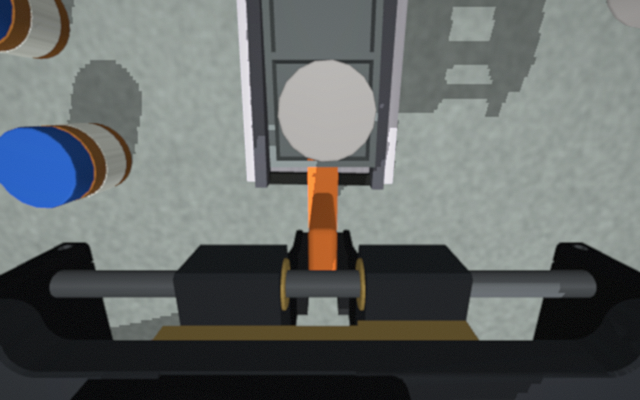

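Nearly out (a few mm before the lip). Pull a little more.

```bash
python3 -m creep '[[0,0,3,0,0,0,0],[0,0,3,0,0,0,0],[0,0,3,0,0,0,0],[0,0,0,0,0,0,0],[0,0,0,0,0,0,0]]'
python3 -c "
from h import *
need((.634,-.235,.083),3.1416)
w=get_image('wrist');save('w6.png',w['img'])
d=get_image('top');save('t6.png',d['img'],(170,40,490,260),2.5)"
```

```text
time: 13.0
position: [0.633, -0.2378, 0.2467]
tool_rot: [1.211, 1.222, -1.208]
ft_force: [-6.7, 11.5, 6.8]
grip_width: 0.157
t 13.0 grasp [ 0.632  -0.2364  0.0827] F [-6.7 11.5  6.8] w 13.7
turn [ 0.003 -0.009  0.007] shift now-axes [-0.3  1.  -2.8] shift final-axes [-0.3  1.  -2.8]
```

View pics/t6.png

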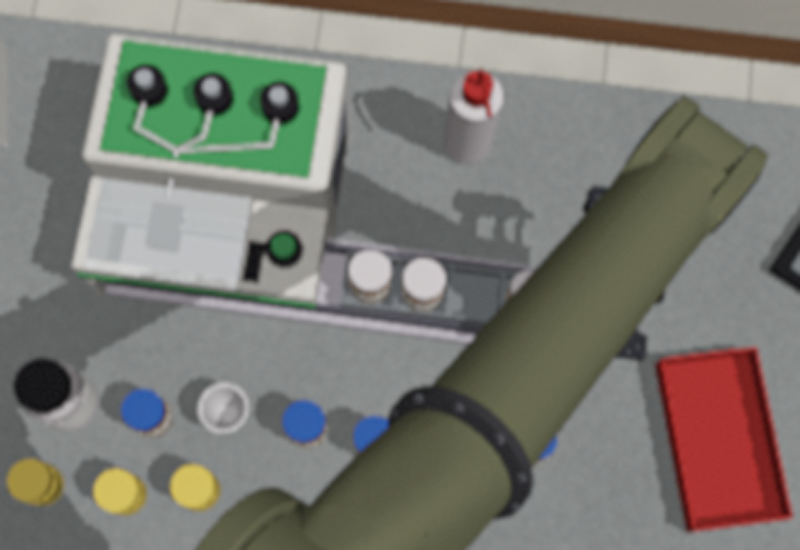

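```bash
python3 -m creep '[[0,0,0,0,0,0,60],[0,0,0,0,0,0,60],[0,0,0,0,0,0,60],[-20,0,0,0,0,0,60],[-40,0,0,0,0,0,70]]' 20
python3 -m creep '[[-40,0,-10,0,0.0,0,80],[-20,0,-30,0,0,0,80],[0,0,0,0,0,0,80],[0,0,0,0,0,0,80]]'
python3 - <<'E'
from h import *
np.set_printoptions(precision=4,suppress=True)
need((.634,-.156,.2),3.1416)
w=get_image('wrist');save('w7.png',w['img'])
t=get_image("top");save('t7.png',t['img'],(170,40,490,260),2.5)
E
```

```text
time: 13.6
position: [0.6328, -0.2411, 0.3042]
tool_rot: [1.206, 1.215, -1.215]
ft_force: [1.3, 0.5, 0.3]
grip_width: 0.528
time: 14.0
position: [0.6343, -0.2008, 0.3677]
tool_rot: [1.208, 1.209, -1.208]
ft_force: [-0.0, -0.6, 0.2]
grip_width: 0.873
t 14.0 grasp [ 0.6344 -0.2009  0.2037] F [-0.  -0.6  0.2] w 76.0
turn [ 0.002  0.001 -0.001] shift now-axes [  3.6  -0.2 -44.8] shift final-axes [  3.7  -0.3 -44.8]
```

View pics/w7.png

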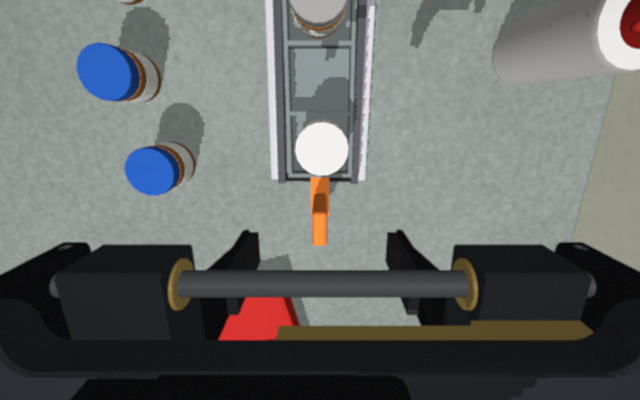

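View pics/t7.png

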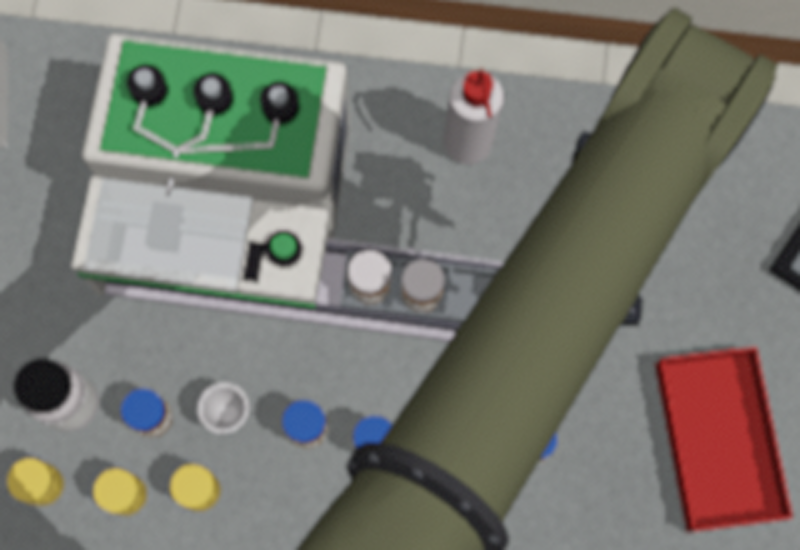

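```bash
python3 - <<'E'
from h import *
np.set_printoptions(precision=4,suppress=True)
w=get_image('wrist')
a=onz(w,321,148,.072);print(a,[onz(w,u,v,.072) for u,v in((295,148),(348,148),(321,122),(321,175))])
# handle end
print(onz(w,320,244,.097),onz(w,320,212,.097))
need((a[0],a[1],.060),3.1416)
for b in blobs(w,"blue",200): print(b[0],b[1],onz(w,*b[0],.05))
E
```

```text
[ 0.6327 -0.1572  0.072 ] [array([ 0.6089, -0.1572,  0.072 ]), array([ 0.6574, -0.1572,  0.072 ]), array([ 0.6327, -0.1342,  0.072 ]), array([ 0.6326, -0.1825,  0.072 ])]
[ 0.6318 -0.2415  0.097 ] [ 0.6319 -0.2104  0.097 ]
t 14.15 grasp [ 0.6331 -0.2023  0.202 ] F [ 0.1 -0.4 -0.2] w 79.1
turn [-0.001  0.001  0.002] shift now-axes [142.   -0.5 -45.1] shift final-axes [142.   -0.8 -45. ]
[107.8172  70.7814] [  77   42   63   58 2790] [ 0.4362 -0.0894  0.05  ]
[152.4341 169.8308] [ 126  146   54   49 2057] [ 0.462  -0.1821  0.05  ]
```

```bash
python3 -m creep '[[30,0,-22,0,0,0,80],[35,0,-23,0,0,0,80],[35,0,0,0,0,0,80],[30,0,0,0,0,0,80],[10,0,0,0,0,0,80]]'
python3 -m creep '[[2,0,0,0,0,0,40],[0,0,0,0,0,0,40],[0,0,0,0,0,0,40],[0,0,0,0,0,0,40],[0,0,0,0,0,0,40]]' 20
python3 -c "
from h import *
need((.633,-.157,.060),3.1416)
w=get_image('wrist');save('w8.png',w['img'])"
```

```text
time: 14.65
position: [0.632, -0.1562, 0.2226]
tool_rot: [1.206, 1.215, -1.215]
ft_force: [-0.0, 1.2, 0.1]
grip_width: 0.918
time: 15.15
position: [0.6344, -0.1561, 0.2266]
tool_rot: [1.209, 1.208, -1.208]
ft_force: [-1.1, 0.3, 4.1]
grip_width: 0.571
t 15.15 grasp [ 0.6346 -0.1562  0.0626] F [-1.1  0.3  4.1] w 49.7
turn [ 0.001  0.    -0.001] shift now-axes [ 2.6 -1.4  0.9] shift final-axes [ 2.6 -1.4  0.9]
```

View pics/w8.png

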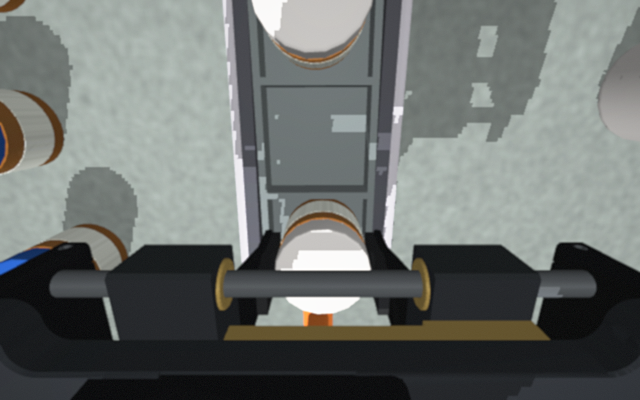

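```bash
python3 -m creep '[[-10,0,0,0,0,0,40],[-30,0,0,0,0,0,40],[-40,0,0,0,0,0,40],[-40,0,0,0,0,0,40],[-10,0,0,0,0,0,40]]'
python3 -m creep '[[0,-6,20,0,0,0,40],[0,-6,25,0,0,0,40],[0,-6,25,0,0,0,40],[0,-6,25,0,0,0,40],[0,-6,25,0,0,0,40]]'
python3 -m creep '[[0,-8,25,0,0,0,40],[0,-8,25,0,0,0,40],[0,-8,20,0,0,0,40],[0,0,0,0,0,0,40]]'
python3 -c "
from h import *
need((.562,-.409,.06),3.3916)
w=get_image('wrist');save('w9.png',w['img'])
w=get_image('top');save('t9.png',w['img'],(170,40,490,260),2.5)"
```

```text
time: 15.7
position: [0.6351, -0.1567, 0.3612]
tool_rot: [1.212, 1.202, -1.203]
ft_force: [1.2, -0.4, -0.4]
grip_width: 0.568
time: 16.2
position: [0.6036, -0.2765, 0.3546]
tool_rot: [1.208, 1.211, -1.209]
ft_force: [0.0, 0.9, -1.7]
grip_width: 0.569
time: 16.6
position: [0.5773, -0.3499, 0.3549]
tool_rot: [1.21, 1.207, -1.217]
ft_force: [-0.1, -1.2, -1.4]
grip_width: 0.569
t 16.6 grasp [ 0.5769 -0.3503  0.1909] F [-0.1 -1.2 -1.4] w 49.5
turn [-0.256  0.002  0.003] shift now-axes [131.  -14.6  58.8] shift final-axes [130.9 -29.5  53.4]
```

View pics/w9.png

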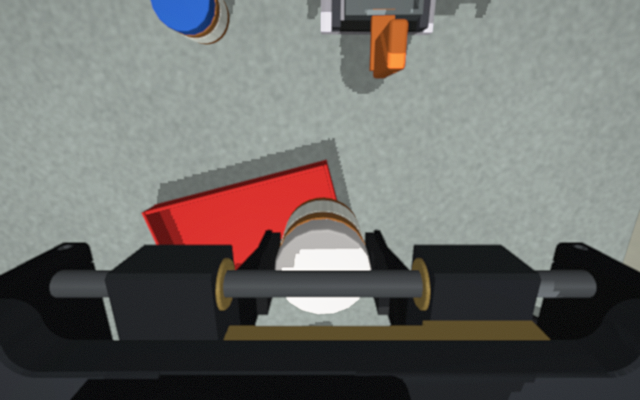

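View pics/t9.png

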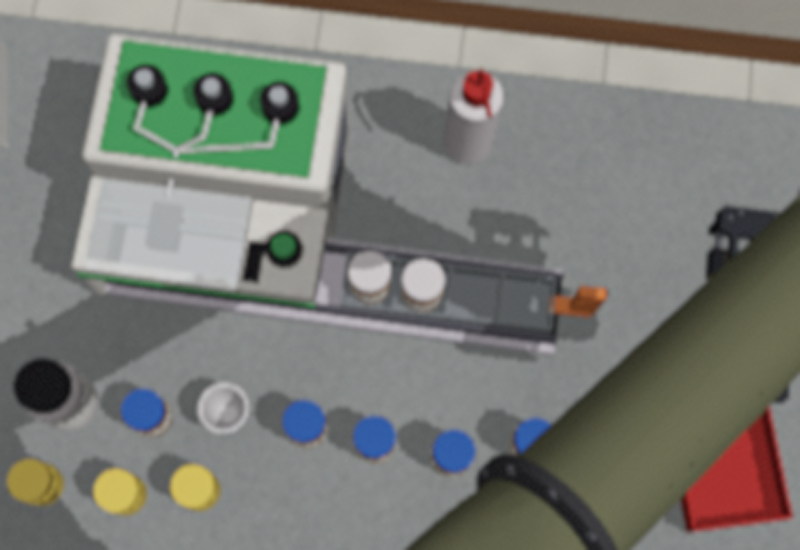

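```bash
python3 - <<'E'
from h import *
np.set_printoptions(precision=4,suppress=True)
w=get_image('wrist')
a=onz(w,145,211,.03);b=onz(w,329,162,.03);print(a,b,np.linalg.norm(a-b))
u=(b-a)/np.linalg.norm(b-a);n=np.array([u[1],-u[0],0]);c=(a+b)/2+n*.06;print("ang",np.arctan2(u[1],u[0]),"centre",c)
for s,q in((68,-22),(-68,-22),(0,22)): print(s,q,(c+u*s/1e3-n*q/1e3)[:2])
E
```

```text
[ 0.3883 -0.3724  0.03  ] [ 0.5874 -0.3188  0.03  ] 0.2061527506235005
ang 0.26296172453092037 centre [ 0.5035 -0.4035  0.03  ]
68 -22 [ 0.5748 -0.4071]
-68 -22 [ 0.4435 -0.4424]
0 22 [ 0.4977 -0.3823]
```

```bash
python3 - <<'E'
from h import *
np.set_printoptions(precision=4,suppress=True)
w=get_image('wrist');t=get_image("top");s=get_image("side")
P=lambda u,v:(170+u/2.5,40+v/2.5)
for q in((657,360),(755,350),(790,515),(690,530)): print("top",onz(t,*P(*q),.03))
save("w9c.png",w["img"],(120,140,360,270),3);save("s9c.png",s["img"],(340,100,470,190),6)
E
```

```text
top [ 0.5768 -0.3237  0.03  ]
top [ 0.6042 -0.441   0.03  ]
top [ 0.4099 -0.4908  0.03  ]
top [ 0.3777 -0.3756  0.03  ]
```

View pics/w9c.png

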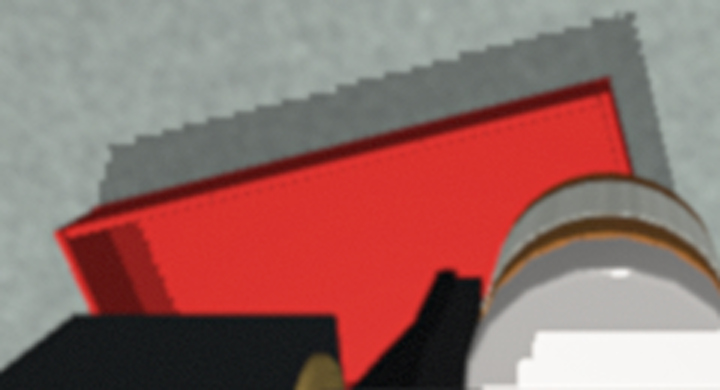

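View pics/s9c.png

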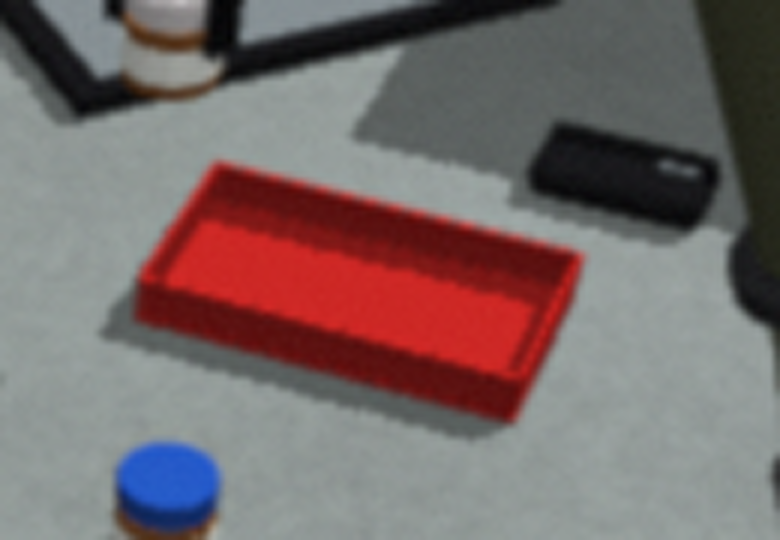

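```bash
python3 - <<'E'
from h import *
np.set_printoptions(precision=4,suppress=True)
w=get_image('wrist');s=get_image("side")
a=onz(w,139.3,217.3,.03);b=onz(w,322.7,170.7,.03);print(a,b,np.linalg.norm(a-b))
u=(b-a)/np.linalg.norm(b-a);n=np.array([u[1],-u[0],0]);c=(a+b)/2+n*.06;print("ang",np.arctan2(u[1],u[0]),"centre",c)
S=[onz(s,340+q[0]/6,100+q[1]/6,.03) for q in((218,163),(583,255),(518,380),(143,285))];print(np.array(S),np.mean(S,0))
E
```

```text
[ 0.3824 -0.3788  0.03  ] [ 0.5823 -0.3263  0.03  ] 0.20671450627742974
ang 0.25665154025260173 centre [ 0.4976 -0.4106  0.03  ]
[[ 0.6054 -0.4408  0.03  ]
 [ 0.4053 -0.4926  0.03  ]
 [ 0.3781 -0.3786  0.03  ]
 [ 0.572  -0.3234  0.03  ]] [ 0.4902 -0.4088  0.03  ]
```

```bash
python3 -m creep '[[0,0,0,-0.13,0,0,40],[0,0,0,-0.126,0,0,40],[0,0,0,0,0,0,40]]' >/dev/null
python3 -c "
from h import *
need((.564,-.410,.1),3.3916)"
```

```text
t 17.3 grasp [ 0.5805 -0.3454  0.1914] F [-1.2  0.5 -1.3] w 49.9
turn [ 0.008 -0.    -0.   ] shift now-axes [ 91.4 -32.4  58.3] shift final-axes [ 91.4 -31.9  58.5]
```

```bash
python3 -m creep '[[10,-10,20,0,0,0,40],[20,-11,20,0,0,0,40],[30,-11,18,0,0,0,40],[30,0,0,0,0,0,40],[0,0,0,0,0,0,40]]' >/dev/null
python3 -c "
from h import *
need((.564,-.410,.0505),3.3916)"
```

```text
t 17.8 grasp [ 0.5611 -0.4084  0.0963] F [ 0.6  0.9 -2.1] w 49.3
turn [ 0.003 -0.006  0.006] shift now-axes [45.8  1.7  1.5] shift final-axes [45.8  1.4  1.2]
```

```bash
python3 -m creep '[[15,1,1,0,0,0,40],[15,0,0,0,0,0,40],[8,0,0,0,0,0,40],[4,0,0,0,0,0,40],[2,0,0,0,0,0,40]]'
python3 -m creep '[[1,0,0,0,0,0,40],[0,0,0,0,0,0,40]]'
python3 -c "
from h import *
need((.564,-.410,.0505),3.3916)"
```

```text
time: 18.3
position: [0.5653, -0.4107, 0.2212]
tool_rot: [1.018, 1.32, -1.018]
ft_force: [0.2, -0.2, -1.7]
grip_width: 0.571
time: 18.5
position: [0.5653, -0.411, 0.2208]
tool_rot: [1.018, 1.319, -1.018]
ft_force: [-0.1, 1.3, -1.3]
grip_width: 0.572
t 18.5 grasp [ 0.5653 -0.4111  0.0568] F [-0.1  1.3 -1.3] w 49.7
turn [ 0.007  0.001 -0.   ] shift now-axes [ 6.3 -1.  -1.3] shift final-axes [ 6.3 -1.  -1.3]
```

```bash
python3 -m creep '[[3,0,0,0,0,0,40],[2,0,0,0,0,0,40],[0,0,0,0,0,0,40]]'
python3 -m creep '[[1,0,0,0,0,0,40],[1,0,0,0,0,0,40],[0,0,0,0,0,0,40]]'
```

```text
time: 18.8
position: [0.5651, -0.4107, 0.215]
tool_rot: [1.018, 1.321, -1.018]
ft_force: [-0.1, 1.8, -1.9]
grip_width: 0.571
time: 19.1
position: [0.5651, -0.4108, 0.2131]
tool_rot: [1.018, 1.32, -1.018]
ft_force: [0.5, 0.5, -0.8]
grip_width: 0.569
```

```bash
python3 -m creep '[[0,0,0,0,0,0,60],[0,0,0,0,0,0,60],[0,0,0,0,0,0,60],[-20,0,0,0,0,0,60],[-40,0,0,0,0,0,60]]'
python3 -m creep '[[-40,0,-20,0.1,0,0,60],[-30,0,-30,0.15,0,0,80],[0,0,-30,0,0,0,80],[0,0,-30,0,0,0,80],[0,0,-30,0,0,0,80]]'
python3 -m creep '[[0,8,-25,0,0,0,80],[0,8,-25,0,0,0,80],[0,8,-20,0,0,0,80],[0,0,0,0,0,0,80]]'
python3 -c "
from h import *
need((.634,-.04,.18),3.1416)
w=get_image('wrist');save('w10.png',w['img'])
w=get_image('top');save('t10.png',w['img'],(170,40,490,260),2.5)
w=get_image('side');save('s10.png',w['img'])"
```

```text
time: 19.6
position: [0.5643, -0.4096, 0.2704]
tool_rot: [1.018, 1.327, -1.02]
ft_force: [0.9, 0.1, 0.5]
grip_width: 0.687
time: 20.1
position: [0.5547, -0.2708, 0.344]
tool_rot: [1.205, 1.211, -1.204]
ft_force: [0.1, 0.6, 0.3]
grip_width: 0.903
time: 20.5
position: [0.58, -0.1975, 0.3433]
tool_rot: [1.202, 1.216, -1.198]
ft_force: [1.0, 0.6, 0.7]
grip_width: 0.921
t 20.5 grasp [ 0.5801 -0.1972  0.1793] F [1.  0.6 0.7] w 80.1
turn [ 0.013 -0.002 -0.001] shift now-axes [  -0.3   56.  -156.8] shift final-axes [  -0.7   54.  -157.5]
```

View pics/s10.png

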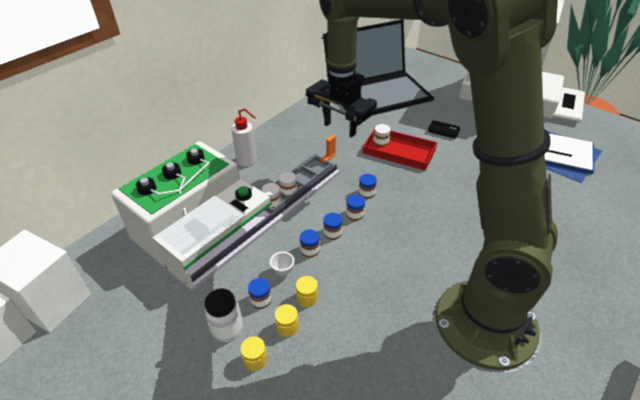

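View pics/w10.png

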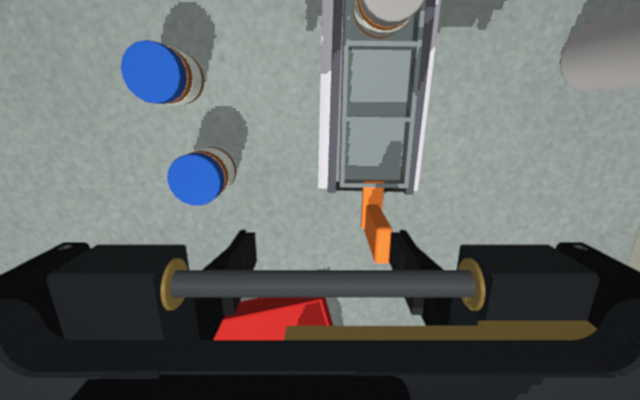

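```bash
python3 -m creep '[[0,9,-23,0.013,0,0,80],[0,9,-23,0,0,0,80],[0,9,-23,0,0,0,80],[0,9,-23,0,0,0,80],[0,9,-23,0,0,0,80]]' >/dev/null
python3 -m creep '[[0,9,-5,0,0,0,80],[0,0,0,0,0,0,80],[0,0,0,0,0,0,80]]'
python3 - <<'E'
from h import *
need((.634,-.028,.06),3.1416)
w=get_image('wrist');save('w11.png',w['img'])
E
```

```text
time: 21.45
position: [0.6324, -0.0845, 0.3432]
tool_rot: [1.214, 1.204, -1.217]
ft_force: [-0.4, -0.3, -1.0]
grip_width: 0.919
t 21.45 grasp [ 0.6323 -0.0848  0.1792] F [-0.4 -0.3 -1. ] w 80.0
turn [-0.009  0.002  0.001] shift now-axes [119.1   1.1 -56.7] shift final-axes [119.2   1.6 -56.5]
```

View pics/w11.png

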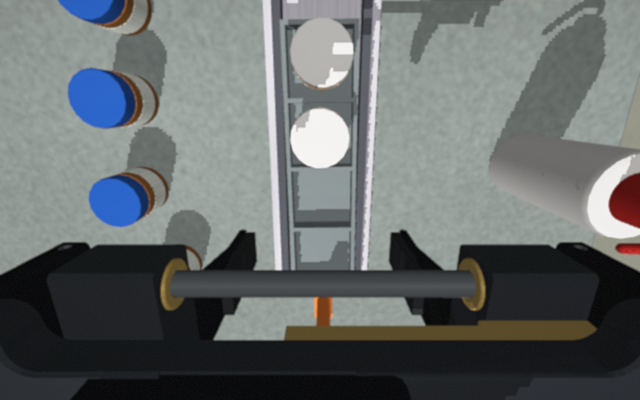

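```bash
python3 - <<'E'
from h import *
np.set_printoptions(precision=4,suppress=True)
w=get_image('wrist')
print(onz(w,320,138,.072),onz(w,322.5,53,.072),onz(w,291,138,.072)-onz(w,349,138,.072))
need((.632,-.028,.06),3.1416)
E
```

```text
[ 0.6316 -0.0287  0.072 ] [0.6343 0.0356 0.072 ] [-0.0482  0.0004  0.    ]
t 21.55 grasp [ 0.6322 -0.0846  0.1794] F [-1.  -0.6  0.3] w 80.2
turn [-0.01   0.001  0.001] shift now-axes [119.3  -0.7 -56.6] shift final-axes [119.4  -0.2 -56.4]
```

```bash
python3 -m creep '[[10,0,-19,-0.01,0,0,80],[30,0,-19,0,0,0,80],[30,0,-19,0,0,0,80],[30,0,0,0,0,0,80],[15,0,0,0,0,0,80]]' >/dev/null
python3 -m creep '[[4,0,0,0,0,0,80],[2,0,0,0,0,0,40],[0,0,0,0,0,0,40],[0,0,0,0,0,0,40],[0,0,0,0,0,0,40]]'
python3 -m creep '[[0,0,0,0,0,0,40],[0,0,0,0,0,0,40]]'
python3 -c "
from h import *
need((.632,-.028,.06),3.1416)
w=get_image('wrist');save('w12.png',w['img'])"
```

```text
time: 22.55
position: [0.6332, -0.0252, 0.2235]
tool_rot: [1.208, 1.21, -1.206]
ft_force: [-2.9, -0.4, 1.0]
grip_width: 0.641
time: 22.75
position: [0.6329, -0.0251, 0.2231]
tool_rot: [1.207, 1.211, -1.206]
ft_force: [-0.7, 0.4, 4.3]
grip_width: 0.57
t 22.75 grasp [ 0.633  -0.0251  0.0591] F [-0.7  0.4  4.3] w 49.6
turn [ 0.003 -0.    -0.   ] shift now-axes [-0.9 -0.9  2.9] shift final-axes [-0.9 -0.9  2.9]
```

View pics/w12.png

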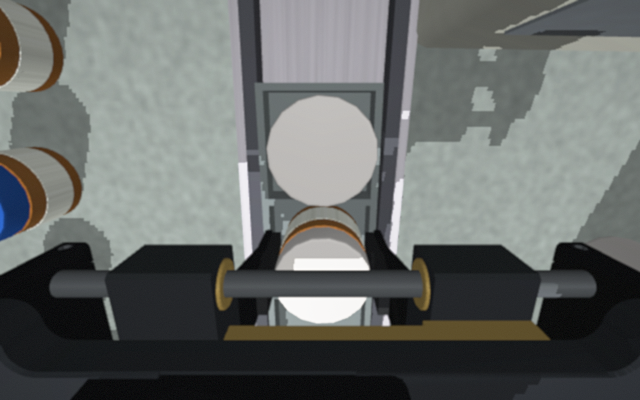

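```bash
python3 -m creep '[[-10,0,0,0,0,0,40],[-30,0,0,0,0,0,40],[-40,0,0,0,0,0,40],[-40,0,0,0,0,0,40],[-10,-8,15,0,0,0,40]]'
python3 -m creep '[[0,-14,28,0,0,0,40],[0,-14,28,0,0,0,40],[0,-14,28,0,0,0,40],[0,-14,28,0,0,0,40],[0,-14,28,0,0,0,40]]'
python3 -m creep '[[0,-14,28,0,0,0,40],[0,-14,28,0,0,0,40],[0,-14,28,0,0,0,40],[0,-14,28,0,0,0,40],[0,-14,28,0,0,0,40]]'
python3 -m creep '[[0,-14,28,0,0,0,40],[0,0,0,-0.12,0,0,40],[0,0,0,-0.13,0,0,40],[0,0,0,0,0,0,40]]'
python3 -c "
from h import *
need((.433,-.441,.1),3.3916)"
```

```text
time: 23.3
position: [0.6268, -0.0378, 0.3574]
tool_rot: [1.209, 1.208, -1.196]
ft_force: [0.4, 0.4, -1.0]
grip_width: 0.569
time: 23.8
position: [0.5539, -0.1818, 0.3516]
tool_rot: [1.206, 1.212, -1.208]
ft_force: [1.2, -1.2, -2.0]
grip_width: 0.57
time: 24.3
position: [0.4843, -0.3218, 0.3516]
tool_rot: [1.207, 1.212, -1.208]
ft_force: [-0.3, -0.7, -1.4]
grip_width: 0.572
time: 24.7
position: [0.4709, -0.349, 0.3516]
tool_rot: [1.021, 1.32, -1.022]
ft_force: [0.5, 0.4, -1.8]
grip_width: 0.571
t 24.7 grasp [ 0.4707 -0.3489  0.1876] F [ 0.5  0.4 -1.8] w 49.7
turn [ 0.003 -0.001  0.001] shift now-axes [ 87.6 -59.6  79.6] shift final-axes [ 87.6 -59.5  79.7]
```

```bash
python3 -m creep '[[0,-15,20,0,0,0,40],[0,-15,20,0,0,0,40],[20,-15,20,0,0,0,40],[30,-14,20,0,0,0,40],[30,0,0,0,0,0,40]]' >/dev/null
python3 -m creep '[[8,0,0,0,0,0,40],[0,0,0,0,0,0,40],[0,0,0,0,0,0,40]]'
python3 -c "
from h import *
need((.433,-.441,.0465),3.3916)"
```

```text
time: 25.5
position: [0.4358, -0.4405, 0.2655]
tool_rot: [1.02, 1.317, -1.02]
ft_force: [-0.1, 0.7, 0.0]
grip_width: 0.572
t 25.5 grasp [ 0.436  -0.4406  0.1015] F [-0.1  0.7  0. ] w 49.7
turn [ 0.004  0.001 -0.001] shift now-axes [55.  -2.9 -0.3] shift final-axes [55.  -2.8 -0.2]
```

```bash
python3 -m creep '[[10,12,0,0,0,0,40],[15,0,0,0,0,0,40],[15,0,0,0,0,0,40],[8,0,0,0,0,0,40],[3,0,0,0,0,0,40]]'
python3 -m creep '[[2,0,0,0,0,0,40],[0,0,0,0,0,0,40]]'
python3 -c "
from h import *
need((.448,-.438,.0455),3.3916)"
```

```text
time: 26.0
position: [0.4459, -0.4373, 0.2115]
tool_rot: [1.021, 1.322, -1.022]
ft_force: [0.2, -0.8, -0.5]
grip_width: 0.571
time: 26.2
position: [0.4464, -0.438, 0.2114]
tool_rot: [1.02, 1.318, -1.021]
ft_force: [0.2, -0.3, -2.4]
grip_width: 0.573
t 26.2 grasp [ 0.4464 -0.4381  0.0474] F [ 0.2 -0.3 -2.4] w 49.9
turn [0.003 0.    0.   ] shift now-axes [1.9 1.6 0.4] shift final-axes [1.9 1.6 0.4]
```

```bash
python3 -m creep '[[1,0,0,0,0,0,40],[1,0,0,0,0,0,40],[0,0,0,0,0,0,40]]'
python3 -m creep '[[0,0,0,0,0,0,58],[0,0,0,0,0,0,58],[0,0,0,0,0,0,58],[-20,0,0,0,0,0,58],[-40,0,0,0,0,0,60]]'
python3 -m creep '[[-40,0,-20,0.1,0,0,60],[-40,10,-30,0.15,0,0,80],[0,15,-30,0,0,0,80],[0,15,-30,0,0,0,80],[0,15,-30,0,0,0,80]]'
python3 -m creep '[[0,15,-30,0,0,0,80],[0,15,-30,0,0,0,80],[0,15,-30,0,0,0,80],[0,15,-30,0,0,0,80],[0,0,0,0,0,0,80]]'
python3 -c "
from h import *
need((.634,.0356,.18),3.1416)
w=get_image('side');save('s13.png',w['img'],(220,90,460,270),3)"
```

```text
time: 26.5
position: [0.4466, -0.4378, 0.2095]
tool_rot: [1.02, 1.318, -1.02]
ft_force: [-0.2, -0.3, -1.7]
grip_width: 0.566
time: 27.0
position: [0.4458, -0.4365, 0.267]
tool_rot: [1.021, 1.325, -1.022]
ft_force: [-0.6, 0.2, -0.2]
grip_width: 0.677
time: 27.5
position: [0.4914, -0.2972, 0.3483]
tool_rot: [1.204, 1.212, -1.203]
ft_force: [0.9, -0.2, -0.4]
grip_width: 0.897
time: 28.0
position: [0.5525, -0.1719, 0.3473]
tool_rot: [1.199, 1.218, -1.195]
ft_force: [0.1, 1.1, 0.7]
grip_width: 0.922
t 28.0 grasp [ 0.5526 -0.1715  0.1833] F [0.1 1.1 0.7] w 80.2
turn [ 0.016 -0.003 -0.001] shift now-axes [   3.9   84.9 -206.1] shift final-axes [   3.3   81.5 -207.5]
```

View pics/s13.png

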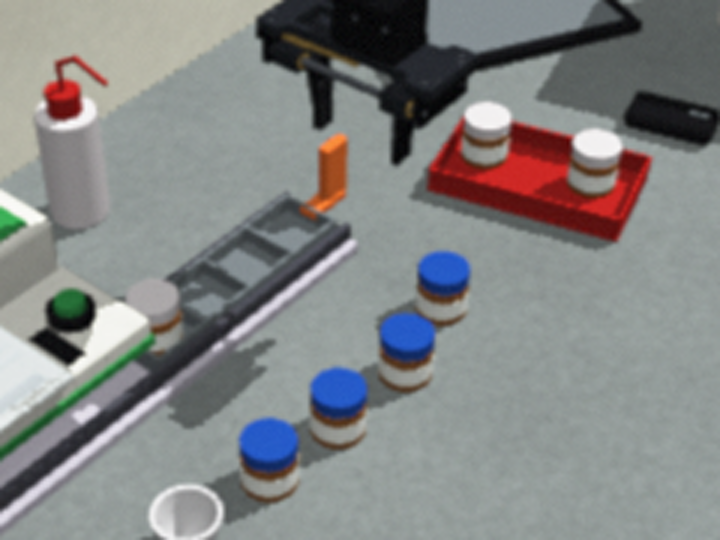

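```bash
python3 -m creep '[[0,12,-30,0.016,0,0,80],[0,12,-30,0,0,0,80],[0,12,-30,0,0,0,80],[0,12,-30,0,0,0,80],[0,12,-30,0,0,0,80]]' >/dev/null
python3 -m creep '[[0,12,-30,0,0,0,80],[0,12,-20,0,0,0,80],[0,0,0,0,0,0,80],[0,0,0,0,0,0,80]]'
python3 - <<'E'
from h import *
need((.634,.034,.06),3.1416)
w=get_image('wrist');save('w14.png',w['img'])
E
```

```text
time: 28.95
position: [0.6351, 0.0204, 0.3473]
tool_rot: [1.214, 1.204, -1.217]
ft_force: [-1.0, -1.1, -1.1]
grip_width: 0.919
t 28.95 grasp [0.635  0.0201 0.1833] F [-1.  -1.1 -1.1] w 79.9
turn [-0.009  0.002  0.001] shift now-axes [123.3  -1.1 -13.8] shift final-axes [123.3  -1.1 -13.6]
```

View pics/w14.png

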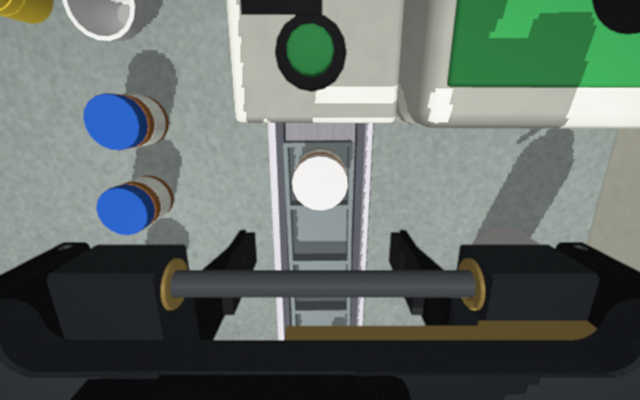

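```bash
python3 -c "
from h import *
w=get_image('wrist');print(onz(w,320,182,.072))"
python3 -m creep '[[10,-1,-13,-0.009,0,0,80],[30,0,0,0,0,0,80],[30,0,0,0,0,0,80],[30,0,0,0,0,0,80],[15,0,0,0,0,0,80]]' >/dev/null
python3 -m creep '[[7,0,0,0,0,0,80],[0,0,0,0,0,0,40],[0,0,0,0,0,0,40],[0,0,0,0,0,0,40],[0,0,0,0,0,0,40]]'
python3 -m creep '[[0,0,0,0,0,0,40],[0,0,0,0,0,0,40]]'
python3 -c "
from h import *
need((.634,.035,.06),3.1416)"
```

```text
[0.63383095 0.03673589 0.072     ]
time: 30.05
position: [0.6348, 0.0346, 0.2267]
tool_rot: [1.21, 1.209, -1.207]
ft_force: [0.5, 0.0, 0.2]
grip_width: 0.639
time: 30.25
position: [0.6345, 0.0347, 0.2263]
tool_rot: [1.209, 1.209, -1.208]
ft_force: [-1.3, 1.0, 4.1]
grip_width: 0.568
t 30.25 grasp [0.6345 0.0347 0.0623] F [-1.3  1.   4.1] w 49.4
turn [ 0.001 -0.    -0.   ] shift now-axes [ 2.3 -0.5 -0.3] shift final-axes [ 2.3 -0.5 -0.3]
```

```bash
python3 -m creep '[[-10,0,0,0,0,0,40],[-30,0,0,0,0,0,40],[-40,0,0,0,0,0,40],[-40,0,5,0,0,0,40],[-10,-8,20,0,0,0,40]]' >/dev/null
python3 -m creep '[[0,-10,30,0,0,0,40],[0,-10,30,0,0,0,40],[0,-10,30,0,0,0,40],[0,-10,30,0,0,0,40],[0,-10,30,0,0,0,40]]' >/dev/null
python3 -m creep '[[0,-10,30,0,0,0,40],[0,-10,30,0,0,0,40],[0,-10,30,0,0,0,40],[0,-10,30,0,0,0,40],[0,-10,30,0,0,0,40]]' >/dev/null
python3 -m creep '[[0,-10,28,0,0,0,40],[0,-10,28,0,0,0,40],[0,0,0,-0.12,0,0,40],[0,0,0,-0.13,0,0,40],[0,0,0,0,0,0,40]]'
python3 -c "
from h import *
need((.495,-.384,.12),3.3916)
w=get_image('side');save('s15.png',w['img'],(320,80,480,200),5)"
```

```text
time: 32.25
position: [0.5054, -0.3471, 0.3548]
tool_rot: [1.023, 1.319, -1.024]
ft_force: [0.5, -0.4, -1.5]
grip_width: 0.571
t 32.25 grasp [ 0.5051 -0.347   0.1908] F [ 0.5 -0.4 -1.5] w 49.6
turn [-0.    -0.001  0.001] shift now-axes [ 70.8 -19.1  33.2] shift final-axes [ 70.8 -19.2  33.1]
```

View pics/s15.png

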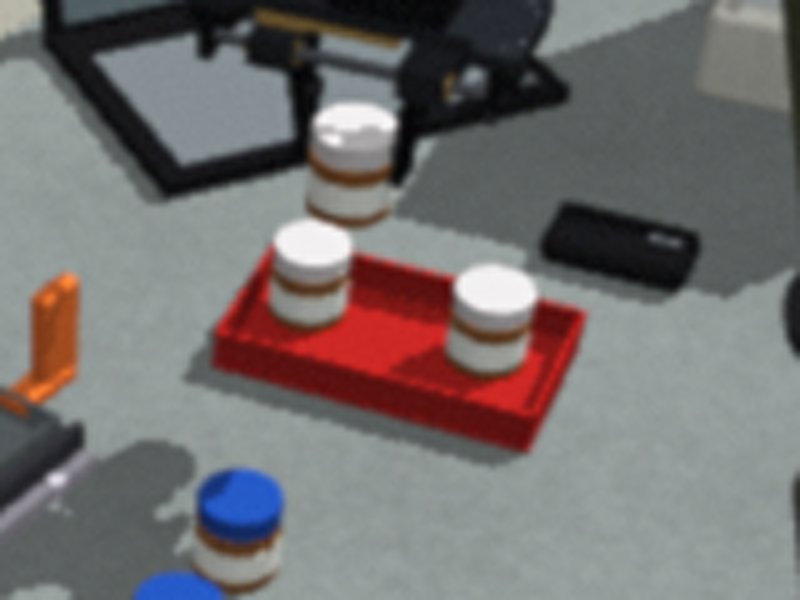

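```bash
python3 -c "
from h import *
s=get_image('side');print(onz(s,382.6,128.6,.058),onz(s,419,137.4,.058))"
python3 -m creep '[[0,-10,17,0,0,0,40],[0,-9,16,0,0,0,40],[30,0,0,0,0,0,40],[30,0,0,0,0,0,40],[0,0,0,0,0,0,40]]' >/dev/null
python3 -c "
from h import *
need((.495,-.384,.049),3.3916)"
```

```text
[ 0.56354203 -0.41214387  0.058     ] [ 0.44759427 -0.44414144  0.058     ]
t 32.85 grasp [ 0.4939 -0.3808  0.1272] F [ 0.   1.2 -2.4] w 49.6
turn [-0.001 -0.006  0.006] shift now-axes [78.2 -0.2  2.9] shift final-axes [78.2 -0.7  2.4]
```

```bash
python3 -m creep '[[20,1,2,0,0,0,40],[20,0,0,0,0,0,40],[18,0,0,0,0,0,40],[10,0,0,0,0,0,40],[4,0,0,0,0,0,40]]'
python3 -m creep '[[2,0,0,0,0,0,40],[0,0,0,0,0,0,40],[0,0,0,0,0,0,40]]'
python3 -c "
from h import *
need((.495,-.384,.0485),3.3916)"
```

```text
time: 33.35
position: [0.498, -0.3846, 0.2234]
tool_rot: [1.022, 1.318, -1.023]
ft_force: [0.5, -1.2, -0.9]
grip_width: 0.57
time: 33.65
position: [0.4981, -0.3851, 0.2225]
tool_rot: [1.022, 1.316, -1.022]
ft_force: [0.2, -0.4, -2.1]
grip_width: 0.572
t 33.65 grasp [ 0.4983 -0.3852  0.0585] F [ 0.2 -0.4 -2.1] w 49.8
turn [ 0.001  0.001 -0.001] shift now-axes [10.  -2.8 -1.8] shift final-axes [10.  -2.8 -1.8]
```

```bash
python3 -m creep '[[4,-2,0,0,0,0,40],[3,0,0,0,0,0,40],[2,0,0,0,0,0,40],[1,0,0,0,0,0,40],[0,0,0,0,0,0,40]]'
python3 -c "
from h import *
need((.495,-.384,.0485),3.3916)"
```

```text
time: 34.15
position: [0.4957, -0.3854, 0.2123]
tool_rot: [1.023, 1.318, -1.023]
ft_force: [-2.4, 1.1, 5.2]
grip_width: 0.564
t 34.15 grasp [ 0.4956 -0.3853  0.0483] F [-2.4  1.1  5.2] w 49.1
turn [ 0.001 -0.001  0.   ] shift now-axes [-0.2 -0.3 -1.6] shift final-axes [-0.2 -0.3 -1.6]
```

```bash
python3 -m creep '[[0,0,0,0,0,0,58],[0,0,0,0,0,0,58],[0,0,0,0,0,0,58],[-20,0,0,0,0,0,58],[-40,0,0,0,0,0,60]]' >/dev/null
python3 -m creep '[[-40,0,-20,0.1,0,0,60],[-40,0,-30,0.15,0,0,80],[0,0,-30,0,0,0,80],[0,0,-20,0,0,0,80],[0,0,0,0,0,0,80]]'
python3 - <<'E'
from h import *
np.set_printoptions(precision=4,suppress=True)
need((.46,-.185,.18),3.1416)
w=get_image('wrist');save('w16.png',w['img']);s=get_image('side');save('s16.png',s['img'],(220,90,460,270),3);t=get_image("top")
for n,d in(("w",w),("s",s),("t",t)):
  for b in blobs(d,"blue",80): print(n,b[0],b[1],onz(d,*b[0],.048))
E
```

```text
time: 35.15
position: [0.4874, -0.2832, 0.3514]
tool_rot: [1.206, 1.214, -1.202]
ft_force: [0.4, -0.4, 0.5]
grip_width: 0.898
t 35.15 grasp [ 0.4875 -0.2828  0.1874] F [ 0.4 -0.4  0.5] w 78.1
turn [ 0.007 -0.002 -0.001] shift now-axes [  7.6 -26.7 -98.4] shift final-axes [  7.4 -27.4 -98.2]
w [291.2415  83.8959] [ 264   55   55   59 2584] [ 0.4602 -0.1819  0.048 ]
s [578.0897 168.6795] [560 145  41  37 390] [ 0.014  -0.6141  0.048 ]
s [367.6718 180.4769] [360 174  17  14 195] [ 0.4589 -0.184   0.048 ]
s [355.4421 201.6738] [347 194  18  16 233] [ 0.4336 -0.0912  0.048 ]
s [332.5328 220.139 ] [323 212  20  17 259] [0.4382 0.0032 0.048 ]
s [309.1786 237.6679] [300 229  20  18 280] [0.4455 0.0888 0.048 ]
s [258.6564 287.5391] [248 278  22  21 358] [0.4352 0.2788 0.048 ]
t [226.5594 203.6287] [219 196  16  16 202] [0.4357 0.2807 0.048 ]
t [290.9048 208.119 ] [283 201  17  16 210] [0.4463 0.0904 0.048 ]
t [319.2039 214.3252] [312 207  16  16 206] [0.4385 0.0054 0.048 ]
t [383.6188 215.3465] [376 208  16  16 202] [ 0.4593 -0.1824  0.048 ]
t [351.0443 219.8768] [343 212  17  16 203] [ 0.434  -0.0891  0.048 ]
t [538.8672 352.2905] [525 323  51  77 241] [ 0.1367 -0.6379  0.048 ]
```

View pics/w16.png

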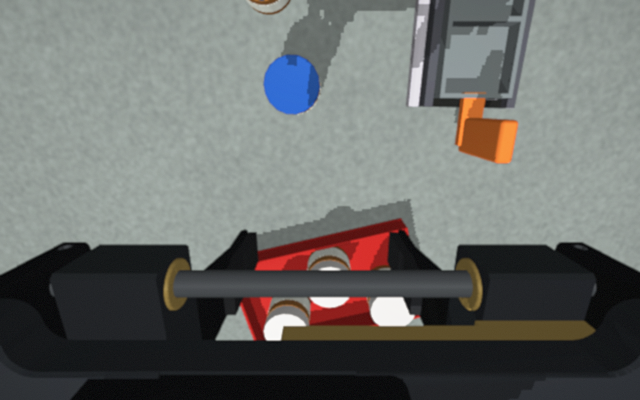

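View pics/s16.png

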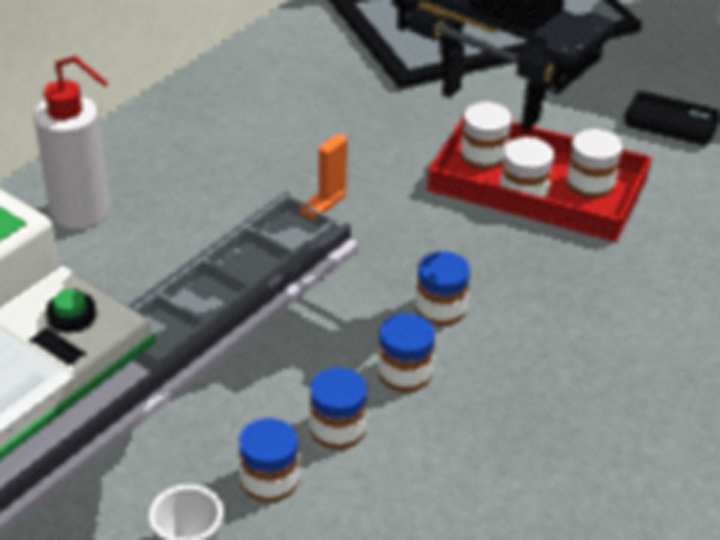

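```bash
python3 -m creep '[[0,-9,-25,0.007,0,0,80],[10,-9,-25,0,0,0,80],[30,-9,-25,0,0,0,80],[30,0,-23,0,0,0,80],[0,0,0,0,0,0,80]]' >/dev/null
python3 -c "
from h import *
need((.46,-.183,.044),3.1416)"
```

```text
t 35.8 grasp [ 0.4567 -0.1857  0.1135] F [-0.6  0.4 -0.6] w 79.5
turn [-0.003 -0.002  0.008] shift now-axes [69.5  2.5 -2.9] shift final-axes [69.5  2.  -3. ]
```

```bash
python3 -m creep '[[20,2,-3,0,0,0.008,80],[20,0,0,0,0,0,80],[20,0,0,0,0,0,80],[8,0,0,0,0,0,80],[0,0,0,0,0,0,80]]' >/dev/null
python3 -m creep '[[0,0,0,0,0,0,40],[0,0,0,0,0,0,40],[0,0,0,0,0,0,40],[0,0,0,0,0,0,40],[0,0,0,0,0,0,40]]' 
python3 -m creep '[[0,0,0,0,0,0,40],[0,0,0,0,0,0,40]]' 
python3 -c "
from h import *
need((.46,-.183,.044),3.1416)
save('w17.png',get_image('wrist')['img'])"
```

```text
time: 36.8
position: [0.462, -0.1854, 0.2136]
tool_rot: [1.217, 1.201, -1.207]
ft_force: [-1.1, 0.8, 3.3]
grip_width: 0.568
time: 37.0
position: [0.462, -0.1854, 0.2136]
tool_rot: [1.217, 1.201, -1.207]
ft_force: [-2.7, 0.4, 5.6]
grip_width: 0.567
t 37.0 grasp [ 0.4633 -0.1854  0.0496] F [-2.7  0.4  5.6] w 49.3
turn [-0.005 -0.    -0.007] shift now-axes [ 5.5 -2.1 -2.4] shift final-axes [ 5.6 -2.  -2.4]
```

View pics/w17.png

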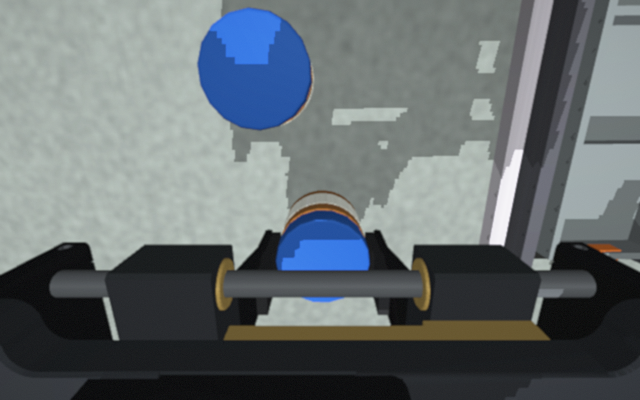

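```bash
python3 -m creep '[[-10,0,0,0,0,0,40],[-30,0,0,0,0,0,40],[-30,5,0,0,0,0,40],[-20,20,-5,0,0,0,40],[0,30,-5,0,0,0,40]]' >/dev/null
python3 -m creep '[[0,30,-5,0,0,0,40],[0,30,-5,0,0,0,40],[0,30,-5,0,0,0,40],[0,20,-5,0,0,0,40],[0,0,0,0,0,0,40]]' >/dev/null
python3 - <<'E'
from h import *
need((.633,-.159,.11),3.1416)
w=get_image('wrist');save('w18.png',w['img'])
E
```

```text
t 38.05 grasp [ 0.6306 -0.154   0.1401] F [ 0.7  0.4 -1. ] w 49.2
turn [-0.002  0.001 -0.009] shift now-axes [30.2  3.6  5. ] shift final-axes [30.1  3.9  5.1]
```

View pics/w18.png

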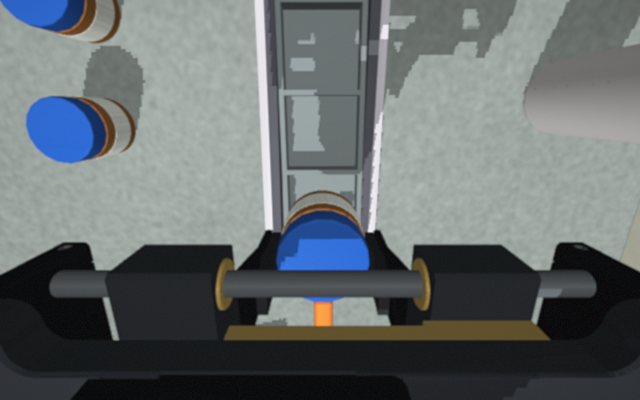

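```bash
python3 - <<'E'
from h import *
np.set_printoptions(precision=4,suppress=True)
w=get_image('wrist');save('w18c.png',w['img'],(250,0,400,240),3)
for p in((284,95),(361,95),(286.5,168),(358,168),(282,2),(365,2)): print(onz(w,*p,.036))
E
```

```text
[ 0.6005 -0.0654  0.036 ]
[ 0.6611 -0.0655  0.036 ]
[ 0.6002 -0.1236  0.036 ]
[ 0.6606 -0.1238  0.036 ]
[ 0.6016 -0.0016  0.036 ]
[ 0.6618 -0.0016  0.036 ]
```

View pics/w18c.png

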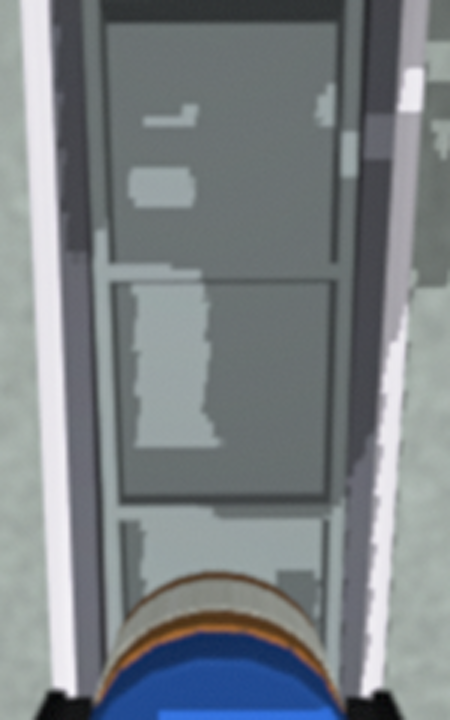

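```bash
python3 -m creep '[[15,1,5,0,0,-0.009,40],[20,0,0,0,0,0,40],[15,0,0,0,0,0,40],[8,0,0,0,0,0,40],[0,0,0,0,0,0,40]]' >/dev/null
python3 - <<'E'
from h import *
need((.632,-.160,.0676),3.1416)
E
```

```text
t 38.65 grasp [ 0.6271 -0.1621  0.0828] F [-1.5 -0.3  2.4] w 49.8
turn [-0.006  0.     0.001] shift now-axes [15.2  4.7 -2.1] shift final-axes [15.2  4.7 -2.1]
```

```bash
python3 -m creep '[[-6,4,-2,0,0,0,40],[0,1,0,0,0,0,40],[0,0,0,0,0,0,40]]'
python3 - <<'E'
from h import *
need((.632,-.160,.0676),3.1416)
w=get_image('wrist');save('w19.png',w['img'],(220,120,420,330),3.5)
E
```

```text
time: 38.95
position: [0.6329, -0.159, 0.2526]
tool_rot: [1.212, 1.208, -1.213]
ft_force: [0.5, 0.0, -1.3]
grip_width: 0.572
t 38.95 grasp [ 0.6327 -0.159   0.0886] F [ 0.5  0.  -1.3] w 49.8
turn [-0.005  0.     0.001] shift now-axes [21.  -0.8  1. ] shift final-axes [21.  -0.9  1. ]
```

View pics/w19.png

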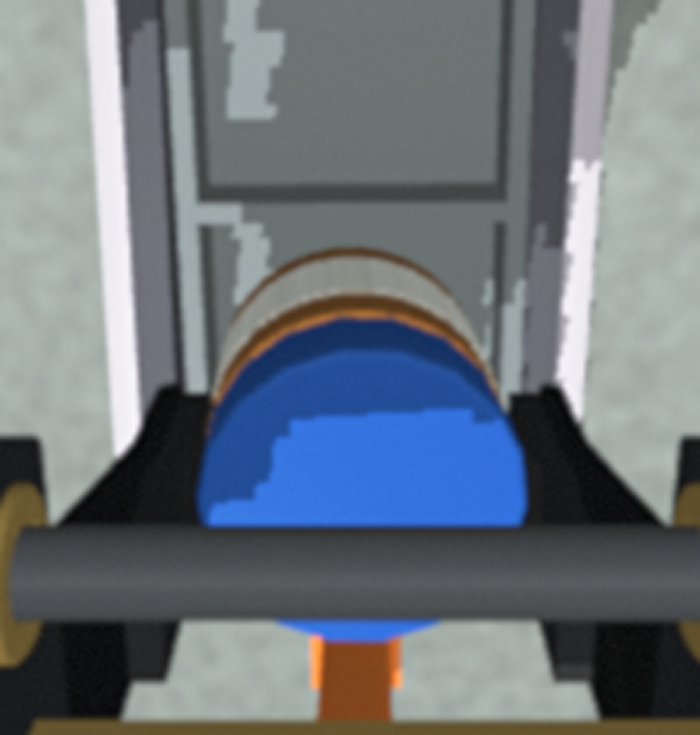

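Centred over the pocket. Lower.

```bash
python3 -m creep '[[8,0,0,0,0,0,40],[7,0,0,0,0,0,40],[3,0,0,0,0,0,40],[0,0,0,0,0,0,40],[0,0,0,0,0,0,40]]'
python3 - <<'E'
from h import *
need((.632,-.160,.0676),3.1416)
E
```

```text
time: 39.5
position: [0.6326, -0.1593, 0.2343]
tool_rot: [1.212, 1.208, -1.214]
ft_force: [-0.1, -0.9, -1.2]
grip_width: 0.575
t 39.5 grasp [ 0.6323 -0.1593  0.0703] F [-0.1 -0.9 -1.2] w 50.0
turn [-0.005  0.     0.002] shift now-axes [ 2.7 -0.6  0.7] shift final-axes [ 2.7 -0.6  0.7]
```

```bash
python3 -m creep '[[2,0,0,0,0,0,40],[1,0,0,0,0,0,40],[0,0,0,0,0,0,40]]'
python3 -m creep '[[0,0,0,0,0,0,62],[0,0,0,0,0,0,62],[0,0,0,0,0,0,62],[-20,0,0,0,0,0,62],[-30,0,-5,0,0,0,70]]'
python3 -m creep '[[-30,-20,-15,0,0,0,70],[-20,-30,-15,0,0,0,80],[0,-30,-15,0,0,0,80],[0,-30,-15,0,0,0,80],[0,-30,0,0,0,0,80]]'
python3 - <<'E'
from h import *
need((.436,-.09,.12),3.1416)
np.set_printoptions(precision=4,suppress=True)
w=get_image('wrist');save('w20.png',w['img']);s=get_image('side');save('s20.png',s['img'],(220,90,460,270),3);t=get_image("top")
for n,d in(("w",w),("s",s),("t",t)):
  for b in blobs(d,"blue",80): print(n,b[0],b[1],onz(d,*b[0],.048))
E
```

```text
time: 39.8
position: [0.6327, -0.1593, 0.2317]
tool_rot: [1.212, 1.207, -1.214]
ft_force: [1.1, 0.1, -1.4]
grip_width: 0.579
time: 40.3
position: [0.6318, -0.1547, 0.2803]
tool_rot: [1.211, 1.21, -1.218]
ft_force: [0.2, 1.0, 0.6]
grip_width: 0.745
time: 40.8
position: [0.4922, -0.0914, 0.3318]
tool_rot: [1.211, 1.21, -1.211]
ft_force: [0.6, -0.4, 0.3]
grip_width: 0.914
t 40.8 grasp [ 0.4921 -0.0912  0.1678] F [ 0.6 -0.4  0.3] w 79.5
turn [-0.002 -0.001  0.001] shift now-axes [ 47.9 -56.1  -1.2] shift final-axes [ 47.8 -56.2  -1.4]
w [263.2186   3.166 ] [244   0  39   9 247] [0.4475 0.0668 0.048 ]
w [256.128   87.5589] [ 226   56   61   64 2999] [0.438  0.0055 0.048 ]
w [258.1039 196.748 ] [ 231  170   55   54 2262] [ 0.4336 -0.0893  0.048 ]
w [451.0925 260.2226] [441 247  19  24 292] [ 0.62   -0.1549  0.048 ]
s [507.4959 145.9256] [500 134  14  21 121] [ 0.2182 -0.59    0.048 ]
s [588.8398 164.6354] [578 145  23  37 181] [-0.0041 -0.6528  0.048 ]
s [316.3526 156.6421] [308 150  18  14 190] [ 0.6441 -0.1753  0.048 ]
s [355.4115 201.8717] [347 195  18  15 226] [ 0.4332 -0.0905  0.048 ]
s [332.636 220.376] [324 213  19  16 250] [0.4375 0.0037 0.048 ]
s [309.2319 237.7899] [300 230  20  17 276] [0.4451 0.0891 0.048 ]
s [258.6657 287.532 ] [248 278  22  21 359] [0.4352 0.2787 0.048 ]
t [226.5308 203.4455] [219 196  16  16 211] [0.4362 0.2809 0.048 ]
t [290.881 208.019] [283 200  17  17 210] [0.4466 0.0905 0.048 ]
t [319.2402 214.3922] [312 207  16  16 204] [0.4383 0.0053 0.048 ]
t [538.8571 353.3016] [525 323  51  77 252] [ 0.1341 -0.6379  0.048 ]
```

View pics/s20.png

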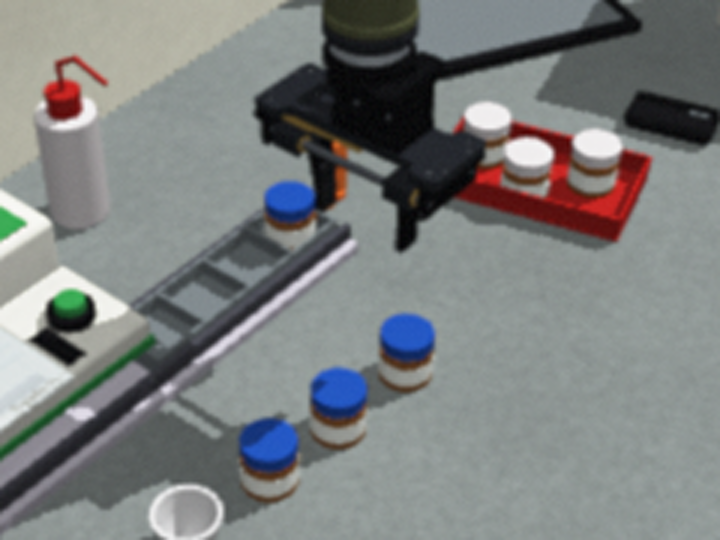

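View pics/w20.png

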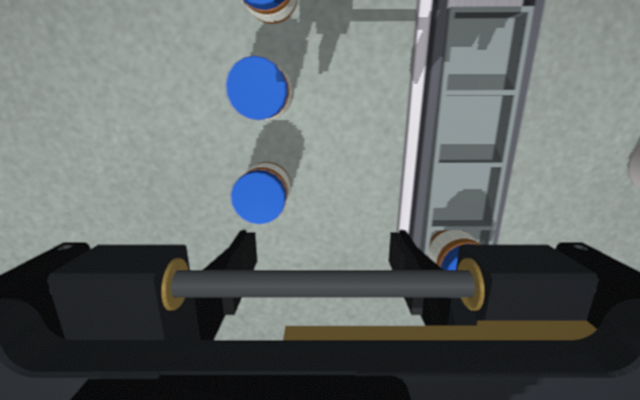

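```bash
python3 -m creep '[[0,-19,-2,0,0,0,80],[10,-20,0,0,0,0,80],[20,-19,0,0,0,0,80],[20,0,0,0,0,0,80],[0,0,0,0,0,0,80]]' >/dev/null
python3 -c "
from h import *
need((.434,-.09,.046),3.1416)"
```

```text
t 41.45 grasp [ 0.4337 -0.0915  0.1162] F [0.4 0.6 0. ] w 80.2
turn [-0.006  0.001  0.004] shift now-axes [70.2 -0.1 -1.4] shift final-axes [70.2 -0.4 -1.4]
```

```bash
python3 -m creep '[[20,0,-1,0,0,0,80],[25,0,0,0,0,0,80],[20,0,0,0,0,0,80],[8,0,0,0,0,0,80],[0,0,0,0,0,0,80]]' >/dev/null
python3 -m creep '[[0,0,0,0,0,0,40],[0,0,0,0,0,0,40],[0,0,0,0,0,0,40],[0,0,0,0,0,0,40],[0,0,0,0,0,0,40]]' 
python3 -m creep '[[0,0,0,0,0,0,40],[0,0,0,0,0,0,40]]' 
python3 -c "
from h import *
need((.434,-.09,.046),3.1416)
save('w21.png',get_image('wrist')['img'])"
```

```text
time: 42.45
position: [0.435, -0.0902, 0.2091]
tool_rot: [1.213, 1.208, -1.214]
ft_force: [-1.0, -0.0, 4.1]
grip_width: 0.569
time: 42.65
position: [0.435, -0.0902, 0.2091]
tool_rot: [1.213, 1.208, -1.214]
ft_force: [-1.7, 1.2, 4.7]
grip_width: 0.57
t 42.65 grasp [ 0.4348 -0.0902  0.0451] F [-1.7  1.2  4.7] w 49.6
turn [-0.005 -0.     0.001] shift now-axes [-0.9 -1.  -0.2] shift final-axes [-0.9 -1.  -0.2]
```

View pics/w21.png

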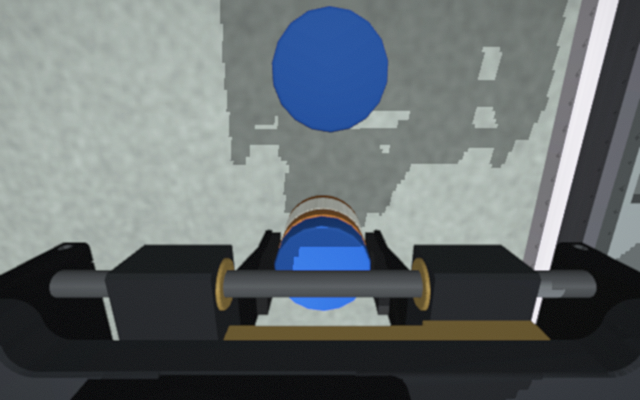

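```bash
python3 -m creep '[[-10,0,0,0,0,0,40],[-30,0,0,0,0,0,40],[-30,5,0,0,0,0,40],[-20,20,0,0,0,0,40],[0,30,1,0,0,0,40]]' >/dev/null
python3 -m creep '[[0,30,1,0,0,0,40],[0,30,1,0,0,0,40],[0,30,1,0,0,0,40],[0,30,0,0,0,0,40],[0,22,0,0,0,0,40]]' >/dev/null
python3 -m creep '[[0,0,0,0,0,0,40],[0,0,0,0,0,0,40]]' >/dev/null
python3 - <<'E'
from h import *
need((.632,-.094,.085),3.1416)
E
```

```text
t 43.9 grasp [ 0.6313 -0.0954  0.134 ] F [-0.2  0.5 -1.5] w 49.4
turn [-0.005  0.001  0.003] shift now-axes [49.   0.4 -1.3] shift final-axes [49.   0.2 -1.3]
```

```bash
python3 -m creep '[[15,1,-1,0,0,0,40],[20,0,0,0,0,0,40],[10,0,0,0,0,0,40],[0,0,0,0,0,0,40],[0,0,0,0,0,0,40]]' >/dev/null
python3 - <<'E'
from h import *
need((.632,-.094,.063),3.1416)
w=get_image('wrist');save('w22.png',w['img'],(220,120,420,330),3.5)
E
```

```text
t 44.4 grasp [ 0.6325 -0.0944  0.0896] F [-0.4 -0.7 -1.5] w 49.6
turn [-0.005  0.     0.001] shift now-axes [26.6 -0.7 -0.4] shift final-axes [26.6 -0.7 -0.4]
```

View pics/w22.png

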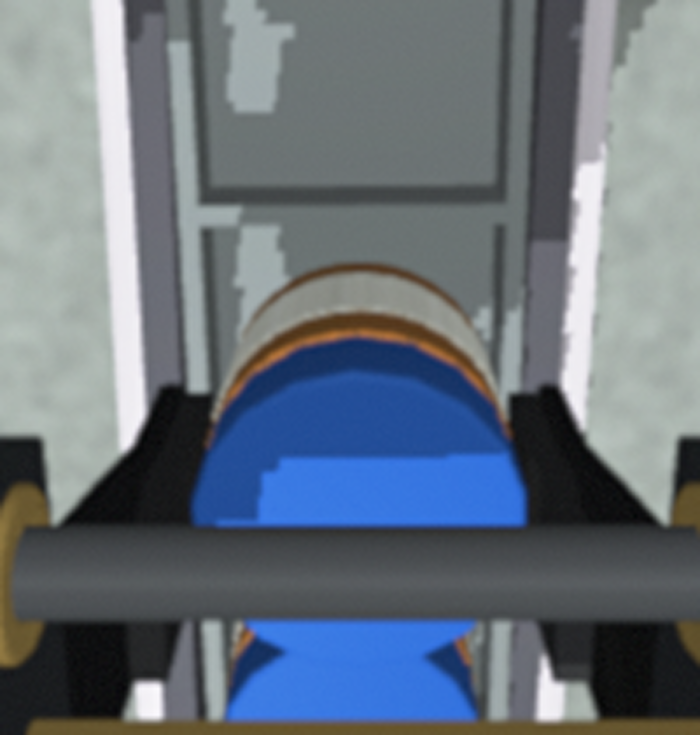

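```bash
python3 -m creep '[[8,-1,-1,0,0,0,40],[8,0,0,0,0,0,40],[6,0,0,0,0,0,40],[3,0,0,0,0,0,40],[0,0,0,0,0,0,40]]'
python3 - <<'E'
from h import *
need((.632,-.094,.063),3.1416)
E
```

```text
time: 44.95
position: [0.6318, -0.0933, 0.2279]
tool_rot: [1.212, 1.208, -1.215]
ft_force: [0.4, 0.3, -2.4]
grip_width: 0.575
t 44.95 grasp [ 0.6314 -0.0933  0.0639] F [ 0.4  0.3 -2.4] w 50.0
turn [-0.005  0.     0.002] shift now-axes [0.9 0.2 0.7] shift final-axes [0.9 0.2 0.7]
```

```bash
python3 -m creep '[[1,0,0,0,0,0,40],[0,0,0,0,0,0,40],[0,0,0,0,0,0,62],[0,0,0,0,0,0,62],[0,0,0,0,0,0,62]]'
python3 -m creep '[[-20,0,0,0,0,0,62],[-30,0,0,0,0,0,70],[-30,-10,-15,0,0,0,70],[-20,-30,-20,0,0,0,80],[0,-30,-20,0,0,0,80]]'
python3 -m creep '[[0,-30,-20,0,0,0,80],[0,-30,-10,0,0,0,80],[0,-20,0,0,0,0,80],[0,0,0,0,0,0,80]]'
python3 - <<'E'
from h import *
need((.438,.005,.12),3.1416)
np.set_printoptions(precision=4,suppress=True)
w=get_image('wrist');save('w23.png',w['img']);s=get_image('side');save('s23.png',s['img'],(220,90,460,270),3);t=get_image("top")
for n,d in(("w",w),("s",s),("t",t)):
  for b in blobs(d,"blue",80): print(n,b[0],b[1],onz(d,*b[0],.048))
E
```

```text
time: 45.45
position: [0.6321, -0.0933, 0.2279]
tool_rot: [1.213, 1.207, -1.213]
ft_force: [-0.8, -0.0, 0.3]
grip_width: 0.698
time: 45.95
position: [0.5629, -0.0382, 0.3308]
tool_rot: [1.216, 1.203, -1.211]
ft_force: [0.4, 0.6, 0.1]
grip_width: 0.886
time: 46.35
position: [0.4806, -0.0073, 0.3278]
tool_rot: [1.213, 1.211, -1.212]
ft_force: [0.3, -1.0, 0.3]
grip_width: 0.918
t 46.35 grasp [ 0.4803 -0.0069  0.1638] F [ 0.3 -1.   0.3] w 79.9
turn [-0.004 -0.002  0.002] shift now-axes [ 43.9 -42.6 -12. ] shift final-axes [ 43.8 -42.6 -12.3]
w [280.4375  86.539 ] [ 251   55   60   65 3065] [0.447  0.0905 0.048 ]
w [276.1576 187.4678] [ 249  160   55   55 2373] [0.4394 0.0051 0.048 ]
s [512.7817 141.3803] [500 123  28  33 284] [ 0.2152 -0.6228  0.048 ]
s [299.3942 167.1168] [293 160  13  15 137] [ 0.651  -0.1052  0.048 ]
s [332.4615 220.3927] [324 213  18  16 247] [0.4378 0.0041 0.048 ]
s [309.2536 237.7609] [300 229  20  18 276] [0.4451 0.089  0.048 ]
s [258.6779 287.4762] [248 278  22  20 357] [0.4353 0.2786 0.048 ]
t [360.5392 153.6176] [354 146  15  16 204] [ 0.6389 -0.0952  0.048 ]
t [381.3944 156.5822] [374 149  17  16 213] [ 0.6376 -0.1589  0.048 ]
t [226.5308 203.4455] [219 196  16  16 211] [0.4362 0.2809 0.048 ]
t [289.8457 208.0629] [283 201  14  16 175] [0.4461 0.0935 0.048 ]
t [538.7108 352.1124] [525 323  51  77 249] [ 0.1371 -0.6375  0.048 ]
```

View pics/s23.png

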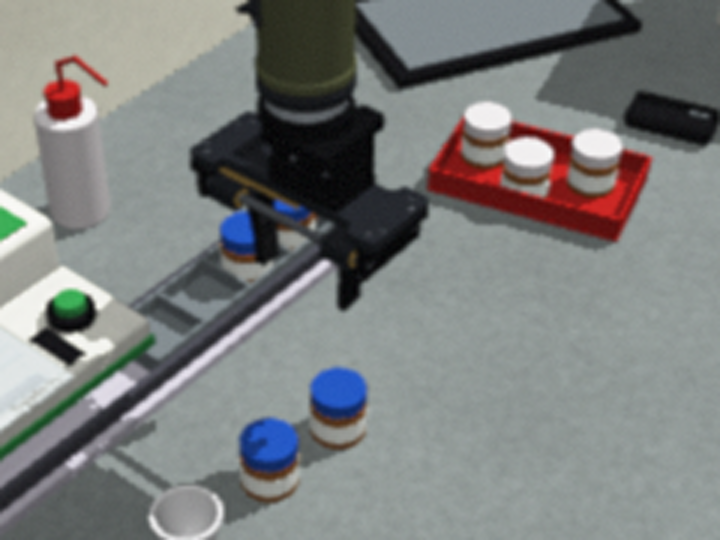

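View pics/w23.png

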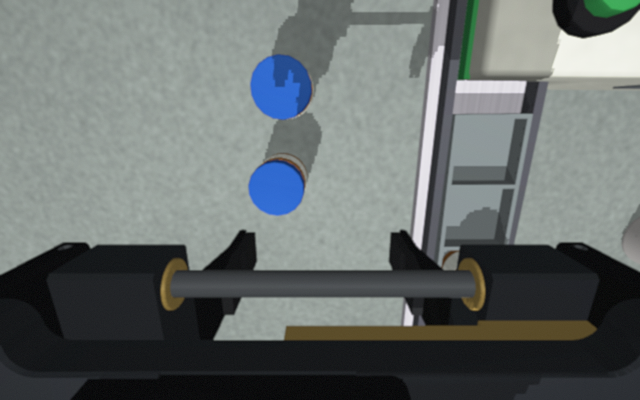

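Two loaded, pockets 1 and 2. Third jar at (0.439, 0.005).

```bash
python3 -m creep '[[0,-21,-6,0,0,0,80],[10,-20,-6,0,0,0,80],[20,0,0,0,0,0,80],[20,0,0,0,0,0,80],[0,0,0,0,0,0,80]]' >/dev/null
python3 -c "
from h import *
need((.4385,.005,.046),3.1416)
w=get_image('wrist');print([(b[0],onz(w,*b[0],.05)) for b in blobs(w,'blue',200)])"
```

```text
t 47.0 grasp [0.4403 0.0039 0.1119] F [ 0.1 -0.3 -0. ] w 80.1
turn [-0.006  0.003  0.005] shift now-axes [65.9 -2.4 -0.9] shift final-axes [65.9 -2.7 -0.7]
[(array([331.41316348,  97.45541401]), array([0.44747735, 0.09050343, 0.05      ])), (array([320.19988446, 218.56094743]), array([0.43946496, 0.00592543, 0.05      ]))]
```

```bash
python3 -m creep '[[20,-1,-1,0,0,0,80],[25,0,0,0,0,0,80],[15,0,0,0,0,0,80],[8,0,0,0,0,0,80],[0,0,0,0,0,0,80]]' >/dev/null
python3 -m creep '[[0,0,0,0,0,0,40],[0,0,0,0,0,0,40],[0,0,0,0,0,0,40],[0,0,0,0,0,0,40],[0,0,0,0,0,0,40]]' 
python3 -m creep '[[0,0,0,0,0,0,40],[0,0,0,0,0,0,40]]' 
python3 -c "
from h import *
need((.4385,.005,.046),3.1416)"
python3 -m creep '[[-10,0,0,0,0,0,40],[-30,0,0,0,0,0,40],[-30,5,0,0,0,0,40],[-20,20,5,0,0,0,40],[0,30,7,0,0,0,40]]' >/dev/null
python3 -m creep '[[0,30,7,0,0,0,40],[0,30,7,0,0,0,40],[0,30,7,0,0,0,40],[0,30,2,0,0,0,40],[0,17,0,0,0,0,40]]' >/dev/null
python3 -m creep '[[0,0,0,0,0,0,40],[0,0,0,0,0,0,40]]'
python3 -c "
from h import *
need((.632,-.030,.09),3.1416)
save('w24.png',get_image('wrist')['img'])"
```

```text
time: 48.05
position: [0.4404, 0.0058, 0.2101]
tool_rot: [1.213, 1.208, -1.214]
ft_force: [-1.2, 0.9, 2.9]
grip_width: 0.572
time: 48.25
position: [0.4404, 0.0058, 0.21]
tool_rot: [1.213, 1.208, -1.214]
ft_force: [-2.1, 0.5, 5.4]
grip_width: 0.57
t 48.25 grasp [0.4402 0.0058 0.046 ] F [-2.1  0.5  5.4] w 49.6
turn [-0.005 -0.     0.001] shift now-axes [ 0.  -1.9  0.8] shift final-axes [ 0.  -1.9  0.8]
time: 49.45
position: [0.6319, -0.0304, 0.2992]
tool_rot: [1.211, 1.208, -1.216]
ft_force: [-0.0, 0.1, -1.5]
grip_width: 0.569
t 49.45 grasp [ 0.6315 -0.0305  0.1352] F [-0.   0.1 -1.5] w 49.5
turn [-0.005  0.001  0.003] shift now-axes [45.2  0.2 -0.4] shift final-axes [45.2  0.1 -0.4]
```

View pics/w24.png

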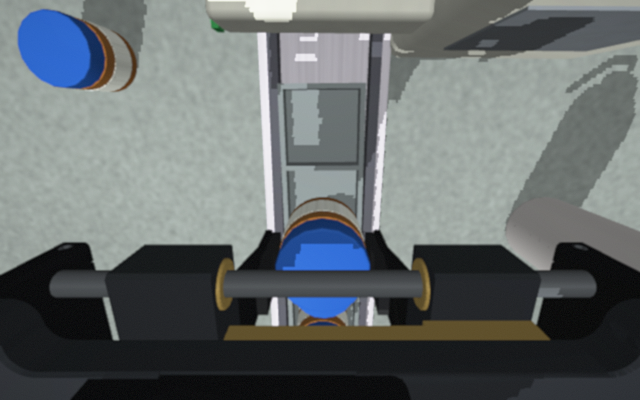

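```bash
python3 -m creep '[[15,0,0,0,0,0,40],[20,0,0,0,0,0,40],[10,0,0,0,0,0,40],[0,0,0,0,0,0,40],[0,0,0,0,0,0,40]]' >/dev/null
python3 - <<'E'
from h import *
np.set_printoptions(precision=4,suppress=True)
need((.632,-.030,.064),3.1416)
w=get_image('wrist');save('w25.png',w['img'],(220,120,420,330),3.5)
E
```

```text
t 50.0 grasp [ 0.6319 -0.0303  0.0906] F [ 0.5 -0.3 -0.6] w 49.3
turn [-0.005  0.     0.001] shift now-axes [26.6 -0.1 -0.3] shift final-axes [26.6 -0.1 -0.3]
```

View pics/w25.png

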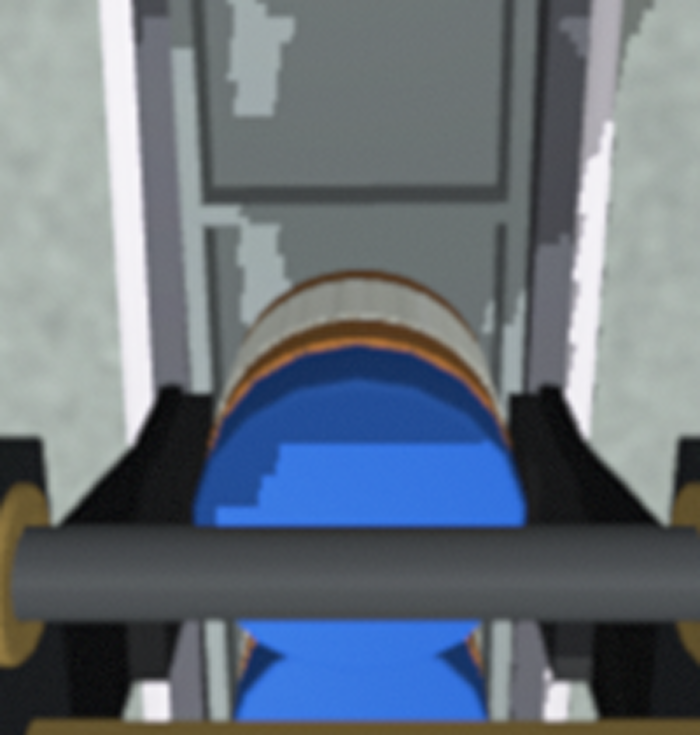

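```bash
python3 -m creep '[[8,0,-2,0,0,0,40],[8,0,0,0,0,0,40],[6,0,0,0,0,0,40],[3,0,0,0,0,0,40],[0,0,0,0,0,0,40]]'
python3 -m creep '[[1,0,0,0,0,0,40],[0,0,0,0,0,0,40]]'
python3 -c "
from h import *
need((.632,-.030,.064),3.1416)"
```

```text
time: 50.55
position: [0.6321, -0.0283, 0.2289]
tool_rot: [1.212, 1.208, -1.215]
ft_force: [-0.8, 0.5, -1.9]
grip_width: 0.562
time: 50.75
position: [0.6323, -0.0283, 0.2286]
tool_rot: [1.212, 1.207, -1.214]
ft_force: [0.1, 0.5, -1.5]
grip_width: 0.573
t 50.75 grasp [ 0.6322 -0.0284  0.0646] F [ 0.1  0.5 -1.5] w 49.8
turn [-0.005  0.     0.001] shift now-axes [ 0.6 -0.3  1.7] shift final-axes [ 0.6 -0.3  1.7]
```

```bash
python3 -m creep '[[1,0,0,0,0,0,40],[0,0,0,0,0,0,62],[0,0,0,0,0,0,62],[0,0,0,0,0,0,62],[-20,0,0,0,0,0,62]]' >/dev/null
python3 -m creep '[[-40,0,0,0,0,0,70],[-40,0,15,0,0,0,75],[-10,0,30,0,0,0,75],[0,0,30,0,0,0,75],[0,0,30,0,0,0,75]]' >/dev/null
python3 -m creep '[[0,0,30,0,0,0,75],[0,0,30,0,0,0,75],[0,0,20,0,0,0,75],[0,0,0,0,0,0,75]]'
python3 - <<'E'
from h import *
need((.632,-.235,.13),3.1416)
w=get_image('wrist');save('w26.png',w['img']);s=get_image('side');save('s26.png',s['img'],(220,90,460,270),3)
for b in blobs(s,"blue",80): print(b[0])
E
```

```text
time: 52.15
position: [0.6301, -0.2176, 0.3378]
tool_rot: [1.215, 1.203, -1.22]
ft_force: [-1.3, 0.6, 1.0]
grip_width: 0.864
t 52.15 grasp [ 0.6299 -0.218   0.1738] F [-1.3  0.6  1. ] w 75.1
turn [-0.011  0.003  0.002] shift now-axes [43.8  2.1 17.3] shift final-axes [43.8  1.9 17.4]
[529.31428571 127.67619048]
[566.04552846 166.95934959]
[315.80225989 156.72316384]
[301.45698925 167.13978495]
[286.63589744 178.21025641]
[309.08088235 237.70955882]
[258.67787115 287.47619048]
```

View pics/w26.png

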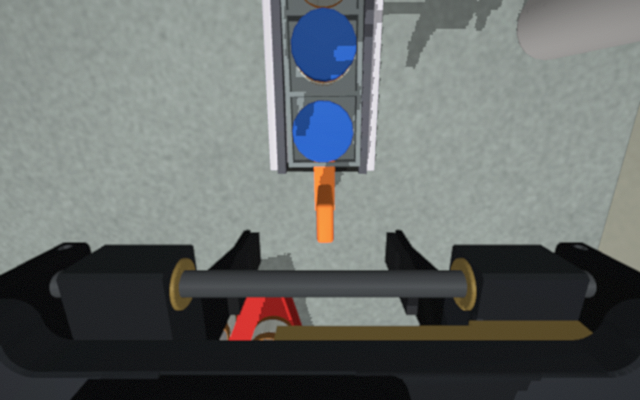

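View pics/s26.png

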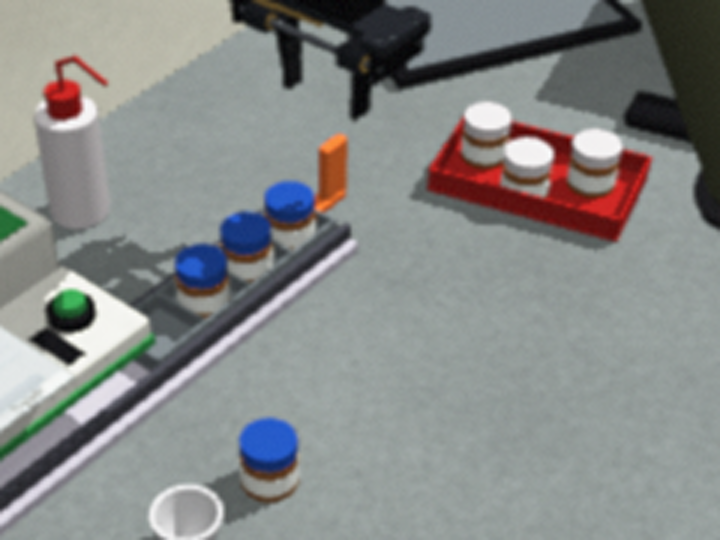

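```bash
python3 -c "
from h import *
w=get_image('wrist');print(onz(w,325.5,240,.097),onz(w,325,207,.097))"
python3 -m creep '[[15,1,8,-0.011,0,0,75],[20,1,10,0,0,0,75],[10,0,0,0,0,0,75],[0,0,0,0,0,0,75],[0,0,0,0,0,0,75]]' >/dev/null
python3 -c "
from h import *
need((.632,-.235,.083),3.1416)"
```

```text
[ 0.6345251  -0.23477515  0.097     ] [ 0.63420164 -0.20669569  0.097     ]
t 52.8 grasp [ 0.633  -0.231   0.1278] F [0.1 0.4 0. ] w 75.1
turn [ 0.006 -0.     0.002] shift now-axes [44.8 -1.3  3.9] shift final-axes [44.8 -1.4  3.9]
```

```bash
python3 -m creep '[[20,0,0,0,0,0,60],[20,0,0,0,0,0,50],[5,0,0,0,0,0,40],[0,0,0,0,0,0,30],[0,0,0,0,0,0,0]]' >/dev/null
python3 -m creep '[[0,0,0,0,0,0,0],[0,0,0,0,0,0,0],[0,0,0,0,0,0,0],[0,0,0,0,0,0,0],[0,0,0,0,0,0,0]]' 45
python3 -m creep '[[0,0,0,0,0,0,0],[0,0,0,0,0,0,0],[0,0,0,0,0,0,0]]'
python3 -c "
from h import *
need((.633,.042,.083),3.1416)
save('w27.png',get_image('wrist')['img'])"
```

```text
time: 53.8
position: [0.6324, -0.2316, 0.2479]
tool_rot: [1.204, 1.215, -1.208]
ft_force: [-5.3, 1.0, 4.6]
grip_width: 0.154
time: 54.1
position: [0.6323, -0.2316, 0.2479]
tool_rot: [1.204, 1.215, -1.208]
ft_force: [-5.7, 0.7, 4.2]
grip_width: 0.155
t 54.1 grasp [ 0.6317 -0.2315  0.0839] F [-5.7  0.7  4.2] w 13.5
turn [ 0.005 -0.001  0.004] shift now-axes [   1.1    2.  -273.6] shift final-axes [   0.9    0.7 -273.6]
```

View pics/w27.png

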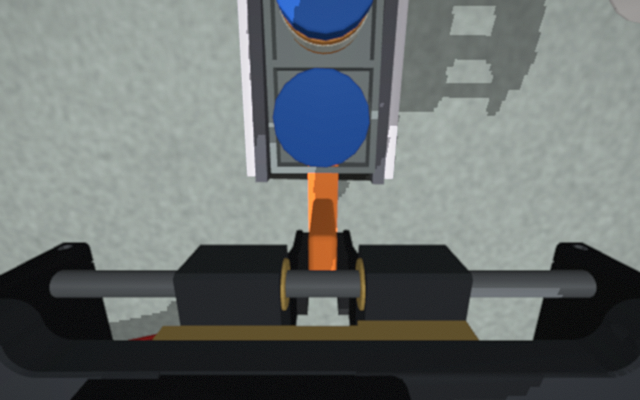

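```bash
python3 -m creep '[[0,0,0,0,0,0,45],[0,0,0,0,0,0,45],[0,0,0,0,0,0,45],[0,0,0,0,0,0,45]]' >/dev/null
python3 -c "
from h import *
need((.6325,-.2375,.085),3.1416,-.12)"
```

```text
t 54.55 grasp [ 0.6334 -0.2312  0.0835] F [-0.2  0.8 -0.5] w 37.4
turn [0.006 0.12  0.001] shift now-axes [-0.3 -1.2 26. ] shift final-axes [-3.4 -1.1 25.8]
```

```bash
python3 -m creep '[[0,0,13,0,0.06,0,40],[0,-1,13,0,0.06,0,40],[0,0,0,0,0,0,40],[0,0,0,0,0,0,40]]' >/dev/null
python3 -c "
from h import *
need((.6325,-.2375,.085),3.1416,-.12)"
```

```text
t 54.95 grasp [ 0.632  -0.2383  0.0838] F [-0.6  0.3  0.9] w 39.8
turn [0.004 0.001 0.002] shift now-axes [-1.1  0.2 -0.7] shift final-axes [-1.1  0.2 -0.7]
```

```bash
python3 -m creep '[[0,1,0,0,0,0,0],[0,0,0,0,0,0,0],[0,0,0,0,0,0,0],[0,0,0,0,0,0,0],[0,0,0,0,0,0,0]]' 45
python3 -m creep '[[0,0,0,0,0,0,0],[0,0,0,0,0,0,0]]'
python3 -c "
from h import *
need((.6325,.042,.085),3.1416,-.12)
save('w28.png',get_image('wrist')['img'])"
```

```text
time: 55.45
position: [0.6326, -0.2568, 0.2467]
tool_rot: [1.291, 1.305, -1.149]
ft_force: [-4.0, 1.8, 3.4]
grip_width: 0.158
time: 55.65
position: [0.6326, -0.2568, 0.2467]
tool_rot: [1.292, 1.305, -1.148]
ft_force: [-4.1, 1.5, 4.0]
grip_width: 0.157
t 55.65 grasp [ 0.6317 -0.2369  0.0839] F [-4.1  1.5  4. ] w 13.7
turn [ 0.005 -0.002  0.005] shift now-axes [  32.8    1.6 -277.2] shift final-axes [ 3.230e+01 -1.000e-01 -2.773e+02]
```

View pics/w28.png

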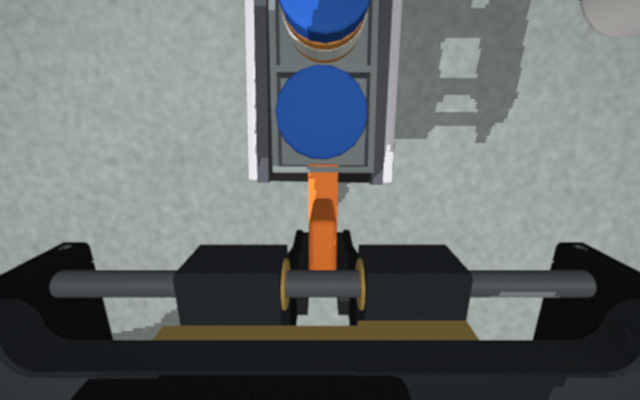

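```bash
python3 -m creep '[[1,1,-8,0,0,0,0],[1.8,0,-15,0,0,0,0],[2.2,0,-18,0,0,0,0],[2.2,0,-18,0,0,0,0],[2.2,0,-18,0,0,0,0]]'
python3 -m creep '[[2.2,0,-18,0,0,0,0],[2.2,0,-18,0,0,0,0],[2.2,0,-18,0,0,0,0],[2.2,0,-18,0,0,0,0],[1,0,-8,0,0,0,0]]'
python3 -c "
from h import *
need((.6325,.046,.085),3.1416,-.12)
save('w29.png',get_image('wrist')['img'])"
```

```text
time: 56.2
position: [0.6329, -0.1821, 0.2468]
tool_rot: [1.291, 1.296, -1.152]
ft_force: [-2.7, -5.5, 0.2]
grip_width: 0.154
time: 56.7
position: [0.6339, -0.0971, 0.2467]
tool_rot: [1.291, 1.301, -1.145]
ft_force: [-0.8, -4.8, 1.3]
grip_width: 0.16
t 56.7 grasp [ 0.6337 -0.0775  0.0839] F [-0.8 -4.8  1.3] w 13.9
turn [0.008 0.    0.002] shift now-axes [  13.7   -0.5 -122.7] shift final-axes [  13.7   -1.4 -122.7]
```

View pics/w29.png

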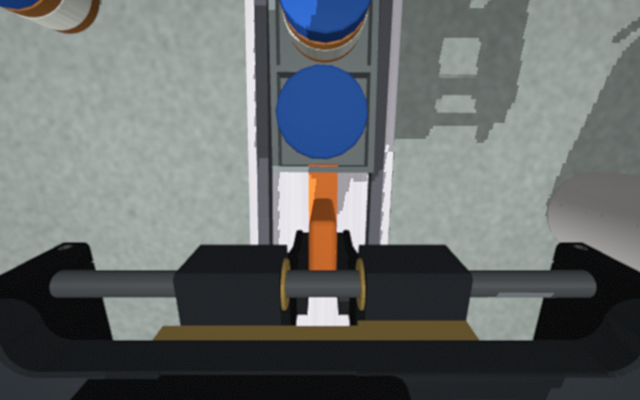

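```bash
python3 -m creep '[[1.8,0,-15,0,0,0,0],[2.2,0,-18,0,0,0,0],[2.2,0,-18,0,0,0,0],[2.2,0,-18,0,0,0,0],[1.2,0,-10,0,0,0,0]]'
python3 -m creep '[[1,0,-8,0,0,0,0],[1,0,-8,0,0,0,0],[0.6,0,-5,0,0,0,0],[0,0,0,0,0,0,0]]'
python3 -c "
from h import *
need((.6325,.046,.084),3.1416,-.12)
save('w30.png',get_image('wrist')['img'])
save('s30.png',get_image('side')['img'],(100,90,420,330),2.4)"
```

```text
time: 57.25
position: [0.6335, -0.0174, 0.2467]
tool_rot: [1.292, 1.301, -1.145]
ft_force: [1.0, -4.7, 2.6]
grip_width: 0.157
time: 57.65
position: [0.6333, 0.0024, 0.2467]
tool_rot: [1.293, 1.301, -1.146]
ft_force: [2.0, -2.3, 2.6]
grip_width: 0.156
t 57.65 grasp [0.6331 0.0221 0.0839] F [ 2.  -2.3  2.6] w 13.5
turn [ 0.006 -0.     0.001] shift now-axes [  2.8  -0.7 -23.9] shift final-axes [  2.8  -0.8 -23.9]
```

View pics/w30.png

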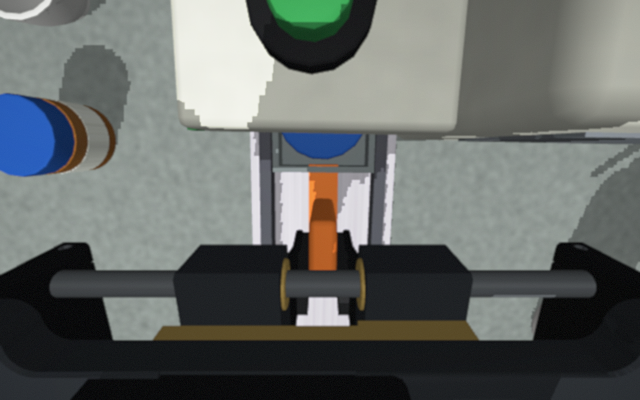

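View pics/s30.png

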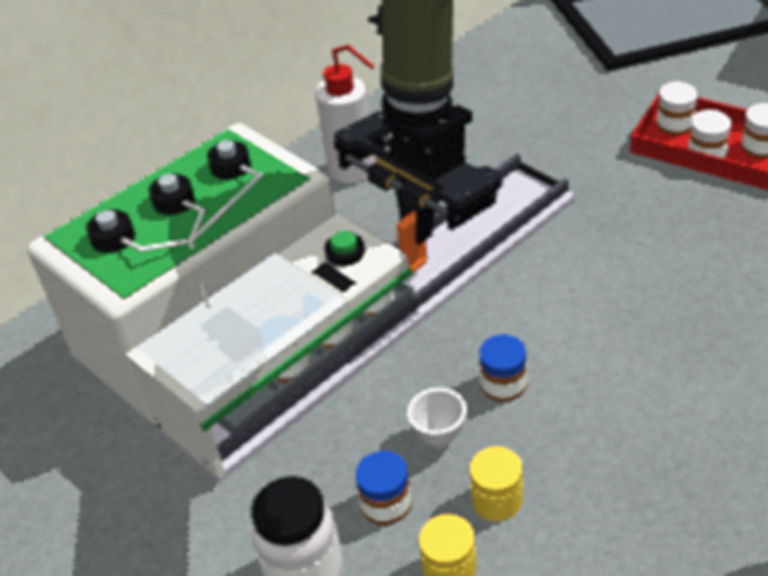

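```bash
python3 -m creep '[[0.6,0,-5,0,0,0,0],[0.6,0,-5,0,0,0,0],[0.6,0,-5,0,0,0,0],[0,0,0,0,0,0,0]]'
python3 -m creep '[[0.2,0,-2,0,0,0,0],[0.2,0,-2,0,0,0,0],[0,0,0,0,0,0,0]]'
python3 -c "
from h import *
need((.6325,.046,.084),3.1416,-.12)"
```

```text
time: 58.15
position: [0.6331, 0.0163, 0.2467]
tool_rot: [1.292, 1.299, -1.147]
ft_force: [1.0, -4.9, 4.3]
grip_width: 0.158
time: 58.45
position: [0.633, 0.0196, 0.2468]
tool_rot: [1.292, 1.299, -1.148]
ft_force: [1.0, -5.8, 4.7]
grip_width: 0.158
t 58.45 grasp [0.6328 0.039  0.0839] F [ 1.  -5.8  4.7] w 13.7
turn [0.004 0.001 0.001] shift now-axes [ 0.7 -0.5 -6.8] shift final-axes [ 0.8 -0.5 -6.8]
```

```bash
python3 -m creep '[[0.2,0,-2,0,0,0,0],[0.2,0,-2,0,0,0,0],[0,0,0,0,0,0,0]]'
python3 -m creep '[[0.2,0,-2,0,0,0,0],[0.1,0,-1,0,0,0,0],[0,0,0,0,0,0,0]]'
python3 -m creep '[[0.1,0,-1,0,0,0,0],[0.1,0,-1,0,0,0,0],[0,0,0,0,0,0,0]]'
```

```text
time: 58.75
position: [0.633, 0.0237, 0.2467]
tool_rot: [1.292, 1.299, -1.148]
ft_force: [1.1, -5.4, 4.1]
grip_width: 0.161
time: 59.05
position: [0.6329, 0.0265, 0.2468]
tool_rot: [1.292, 1.299, -1.149]
ft_force: [1.0, -5.4, 2.9]
grip_width: 0.159
time: 59.35
position: [0.6329, 0.0274, 0.2468]
tool_rot: [1.292, 1.297, -1.15]
ft_force: [1.2, -7.4, 3.8]
grip_width: 0.155
```

```bash
python3 -m creep '[[0.1,0,-1,0,0,0,0],[0.1,0,-1,0,0,0,0],[0,0,0,0,0,0,0]]'
python3 -m creep '[[0.1,0,-1,0,0,0,0],[0.1,0,-1,0,0,0,0],[0,0,0,0,0,0,0]]'
python3 -m creep '[[0.1,0,-1,0,0,0,0],[0.1,0,-1,0,0,0,0],[0,0,0,0,0,0,0]]'
```

```text
time: 59.65
position: [0.6328, 0.0279, 0.2468]
tool_rot: [1.291, 1.295, -1.152]
ft_force: [0.4, -10.7, 3.6]
grip_width: 0.159
time: 59.95
position: [0.6328, 0.0283, 0.2469]
tool_rot: [1.291, 1.292, -1.154]
ft_force: [0.3, -13.3, 4.3]
grip_width: 0.161
time: 60.25
position: [0.6327, 0.0287, 0.2469]
tool_rot: [1.29, 1.29, -1.155]
ft_force: [0.7, -17.1, 4.2]
grip_width: 0.158
```

```bash
python3 -m creep '[[-0.3,0,3,0,0,0,0],[0,0,0,0,0,0,0]]'
python3 -m creep '[[0,0,0,0,0,0,40],[0,0,0,0,0,0,40],[0,0,0,0,0,0,40],[0,0,0,0,0,0,40],[0,0,0,0,0,0,40]]'
python3 -m creep '[[-20,0,0,0,0,0,40],[-30,0,0,0,0,0,40],[-30,0,0,0,-0.06,0,30],[0,0,0,0,-0.06,0,0],[0,0,0,0,0,0,0]]'
python3 - <<'E'
from h import *
np.set_printoptions(precision=4,suppress=True)
need((.6295,.1335,.17),3.1416)
w=get_image('wrist');save('w31.png',w['img'])
s=get_image('side');save('s31.png',s['img'],(100,90,420,330),2.4)
E
```

```text
time: 60.45
position: [0.6328, 0.028, 0.2468]
tool_rot: [1.291, 1.294, -1.153]
ft_force: [0.8, -11.7, 3.8]
grip_width: 0.161
time: 60.95
position: [0.6326, 0.0337, 0.2464]
tool_rot: [1.291, 1.302, -1.146]
ft_force: [0.7, 1.2, -0.3]
grip_width: 0.44
time: 61.45
position: [0.6332, 0.0245, 0.327]
tool_rot: [1.204, 1.213, -1.203]
ft_force: [-1.6, -0.8, -0.3]
grip_width: 0.27
t 61.45 grasp [0.6333 0.0246 0.163 ] F [-1.6 -0.8 -0.3] w 23.5
turn [ 0.008 -0.    -0.   ] shift now-axes [  -6.9   -2.9 -109. ] shift final-axes [  -7.    -3.7 -109. ]
```

View pics/w31.png

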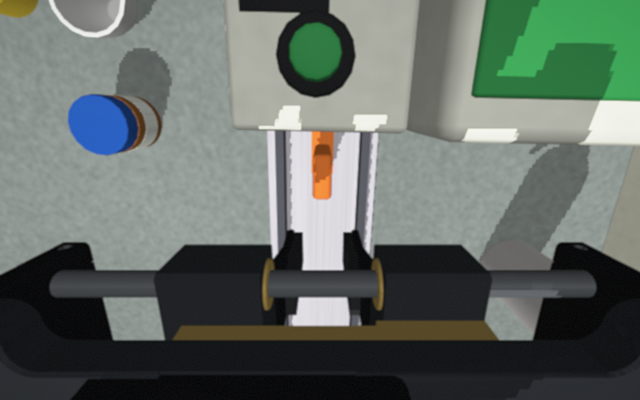

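View pics/s31.png

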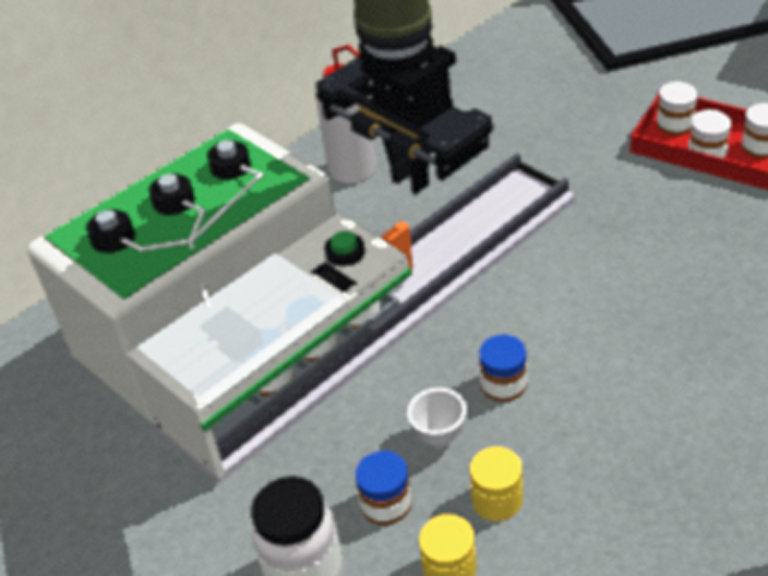

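```bash
python3 - <<'E'
from h import *
np.set_printoptions(precision=4,suppress=True)
w=get_image('wrist')
print("tab end",onz(w,322,197.5,.097),"tab far",onz(w,322,163,.097),"mouth",onz(w,322,129,.118))
b=[b for b in blobs(w,"green",200) if b[0][0]<400][0];print("key",b[0],onz(w,*b[0],.133))
save('w31c.png',w['img'],(240,100,410,220),4.5)
t=get_image("top");b=[b for b in blobs(t,"green",40) if abs(b[0][0]-283)<6];print([(x[0],onz(t,*x[0],.133)) for x in b])
E
python3 -m creep '[[-30,0,0,-0.15,0,0,0],[-10,0,0,-0.15,0,0,0],[0,0,0,-0.15,0,0,0],[0,0,0,-0.15,0,0,0],[0,0,0,-0.15,0,0,0]]' >/dev/null
python3 -m creep '[[0,0,0,-0.15,0,0,0],[0,0,0,-0.15,0,0,0],[0,0,0,-0.15,0,0,0],[0,0,0,-0.15,0,0,0],[0,0,0,-0.15,0,0,0]]' >/dev/null
python3 -m creep '[[0,0,0,-0.07,0,0,0],[0,0,0,0,0,0,0],[0,0,0,0,0,0,0]]'
python3 - <<'E'
from h import *
need((.6295,.1335,.19),3.1416+1.5708)
print(tool()[2]['joint_positions'].round(2))
E
```

```text
tab end [0.6326 0.0421 0.097 ] tab far [0.6325 0.0675 0.097 ] mouth [0.6324 0.0923 0.118 ]
key [316.9977  50.6477] [0.6295 0.1335 0.133 ]
[]
time: 62.95
position: [0.6329, 0.023, 0.3655]
tool_rot: [-0.002, 1.573, 0.002]
ft_force: [0.5, -0.3, -0.2]
grip_width: 0.007
t 62.95 grasp [0.6325 0.023  0.2015] F [ 0.5 -0.3 -0.2] w 0.6
turn [ 0.003 -0.002 -0.   ] shift now-axes [ 11.5 110.6  -3.1] shift final-axes [ 11.5 110.5  -3.4]
[-0.45  0.32  0.46  1.56 -0.15  1.29  1.61]
```

View pics/w31c.png

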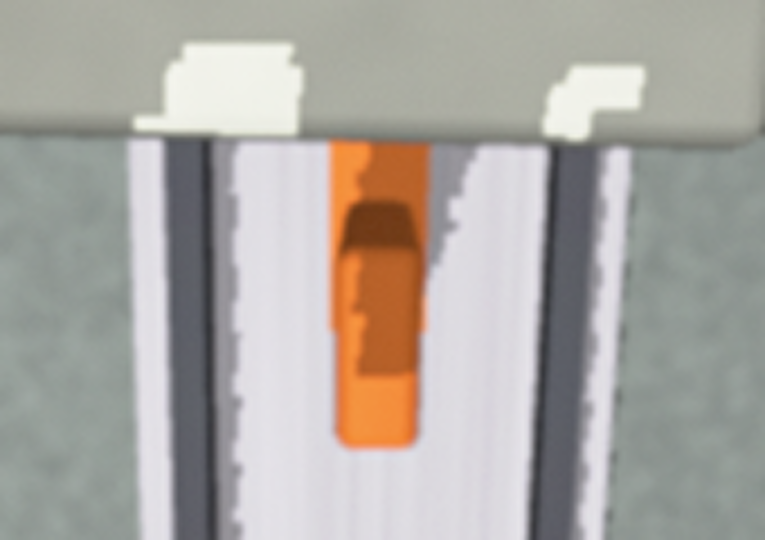

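```bash
python3 -m creep '[[0,22,-1,0,0,0,0],[0,22,-1,0,0,0,0],[0,22,-1,0,0,0,0],[0,22,0,0,0,0,0],[0,22,0,0,0,0,0]]' >/dev/null
python3 -m creep '[[0,0,0,0,0,0,0],[0,0,0,0,0,0,0]]' >/dev/null
python3 - <<'E'
from h import *
need((.6295,.1335,.155),3.1416+1.5708)
save('w32.png',get_image('wrist')['img']);save('s32.png',get_image('side')['img'],(100,90,420,330),2.4)
E
```

```text
t 63.65 grasp [0.6291 0.133  0.2017] F [ 0.4 -0.5 -0. ] w 0.5
turn [ 0.005 -0.002  0.001] shift now-axes [46.7  0.4  0.2] shift final-axes [46.7  0.3  0.1]
```

View pics/s32.png

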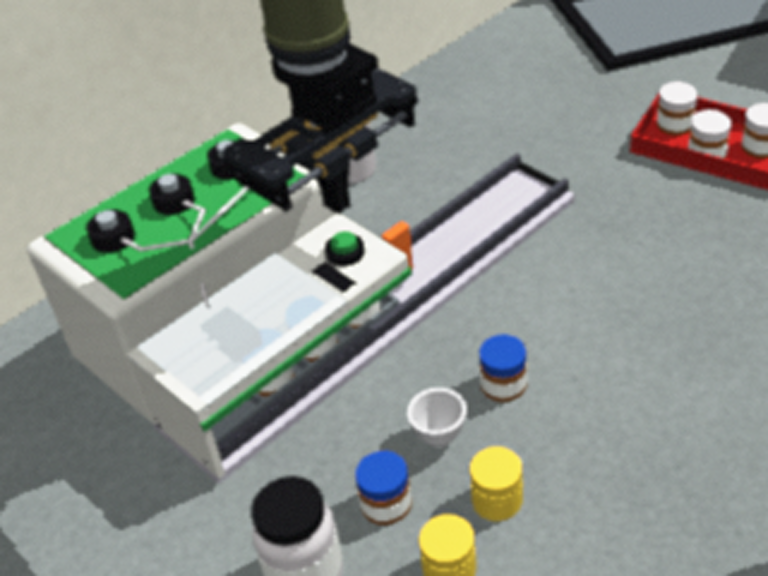

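View pics/w32.png

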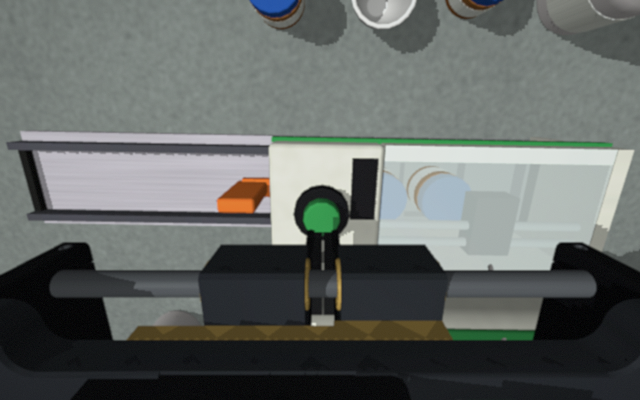

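```bash
python3 -m creep '[[15,0,0,0,0,0,0],[15,0,0,0,0,0,0],[8,0,0,0,0,0,0],[3,0,0,0,0,0,0],[0,0,0,0,0,0,0]]'
python3 -m creep '[[3,0,0,0,0,0,0],[2,0,0,0,0,0,0],[0,0,0,0,0,0,0]]'
python3 -m creep '[[2,0,0,0,0,0,0],[2,0,0,0,0,0,0],[0,0,0,0,0,0,0]]'
```

```text
time: 64.25
position: [0.6292, 0.1331, 0.3241]
tool_rot: [-0.004, 1.574, 0.003]
ft_force: [-0.9, 0.4, 0.4]
grip_width: -0.001
time: 64.55
position: [0.6298, 0.1333, 0.3207]
tool_rot: [-0.004, 1.571, 0.004]
ft_force: [0.2, -0.6, 3.0]
grip_width: 0.007
time: 64.85
position: [0.6298, 0.1333, 0.3168]
tool_rot: [-0.004, 1.57, 0.004]
ft_force: [0.2, -0.8, 5.6]
grip_width: 0.011
```

```bash
python3 -m creep '[[1,0,0,0,0,0,0],[1,0,0,0,0,0,0],[0,0,0,0,0,0,0]]'
python3 -m creep '[[1,0,0,0,0,0,0],[1,0,0,0,0,0,0],[0,0,0,0,0,0,0]]'
```

```text
time: 65.15
position: [0.6297, 0.1332, 0.3165]
tool_rot: [-0.003, 1.57, 0.005]
ft_force: [-3.3, -0.7, 11.8]
grip_width: 0.006
time: 65.45
position: [0.6297, 0.1331, 0.3164]
tool_rot: [-0.003, 1.57, 0.005]
ft_force: [-6.2, -1.2, 20.2]
grip_width: 0.003
```

Bottomed out (position stopped, force rising past the 5 N spring). Retract and check everything.

```bash
python3 -m creep '[[-10,0,0,0,0,0,0],[-30,0,0,0,0,0,0],[-40,0,0,0,0,0,0],[-20,0,0,0,0,0,0],[0,-20,0,0,0,0,0]]' >/dev/null
python3 -m creep '[[0,-30,0,0,0,0,0],[0,-40,0,0,0,0,0],[0,-40,0,0,0,0,0],[0,-30,0,0,0,0,0],[0,0,0,0,0,0,0]]'
python3 - <<'E'
from h import *
np.set_printoptions(precision=4,suppress=True)
w=get_image('wrist');save('w33.png',w['img']);s=get_image('side');save('s33.png',s['img'],(100,80,450,340),2.2);t=get_image("top");save('t33.png',t['img'],(170,40,490,260),2.5)
for n,d in(("s",s),("t",t)):
  for b in blobs(d,"blue",80): print(n,b[0],onz(d,*b[0],.048))
E
```

```text
time: 66.45
position: [0.6295, -0.0333, 0.4118]
tool_rot: [0.0, 1.573, -0.006]
ft_force: [0.0, -1.2, 0.1]
grip_width: 0.003
s [572.7066 168.2335] [ 0.0268 -0.6063  0.048 ]
s [309.0657 237.7555] [0.4455 0.0893 0.048 ]
s [258.6779 287.4762] [0.4353 0.2786 0.048 ]
t [226.5308 203.4455] [0.4362 0.2809 0.048 ]
t [538.2869 352.4768] [ 0.136  -0.6363  0.048 ]
```

View pics/s33.png

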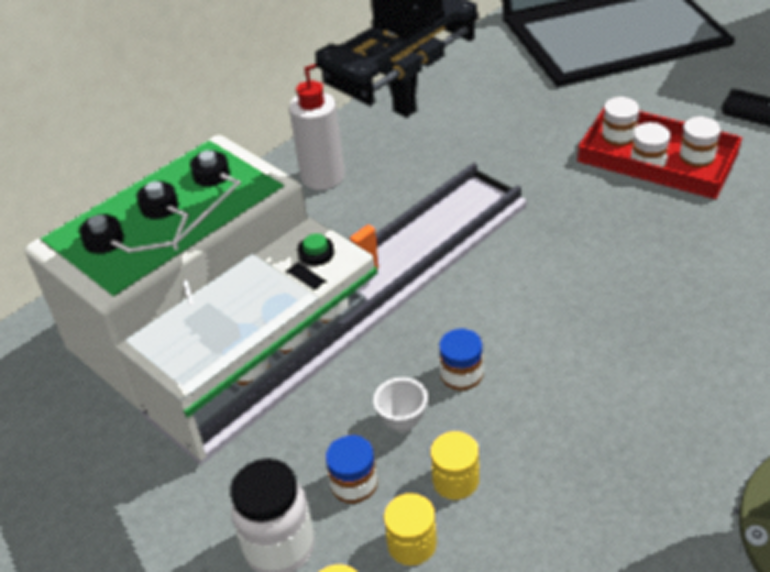

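View pics/w33.png

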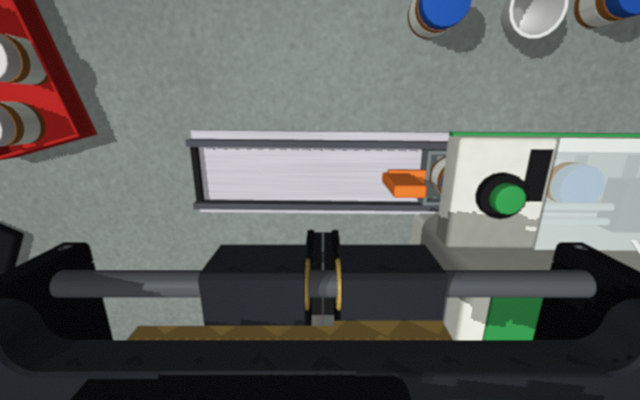

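View pics/t33.png

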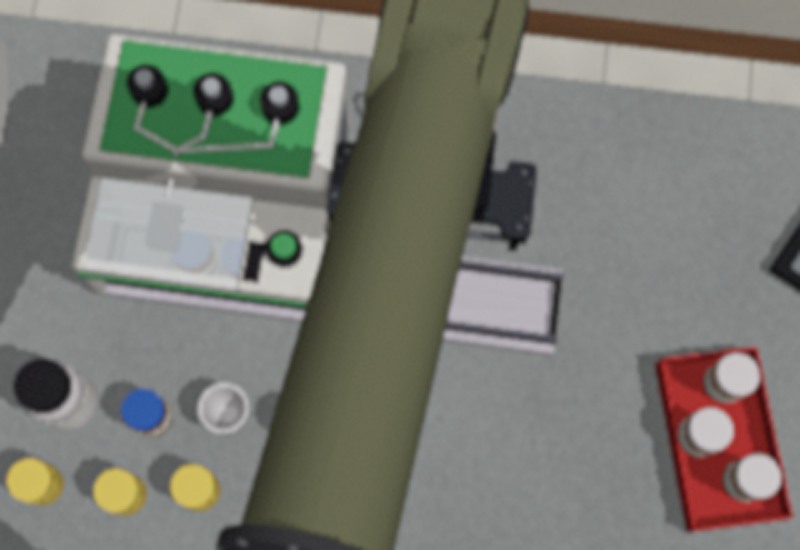

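```bash
python3 - <<'E'
from h import *
np.set_printoptions(precision=4,suppress=True)
w=get_image('wrist');save('w34.png',w['img'],(360,120,560,240),4)
s=get_image('side');b=[b for b in blobs(s,"orange",30) if 230<b[0][0]<290];print([(x[0],x[1]) for x in b], "start blob left edge 261")
E
```

```text
[(array([266.1613, 188.7204]), array([260, 183,  11,  16,  93], dtype=int32))] start blob left edge 261
```

View pics/w34.png

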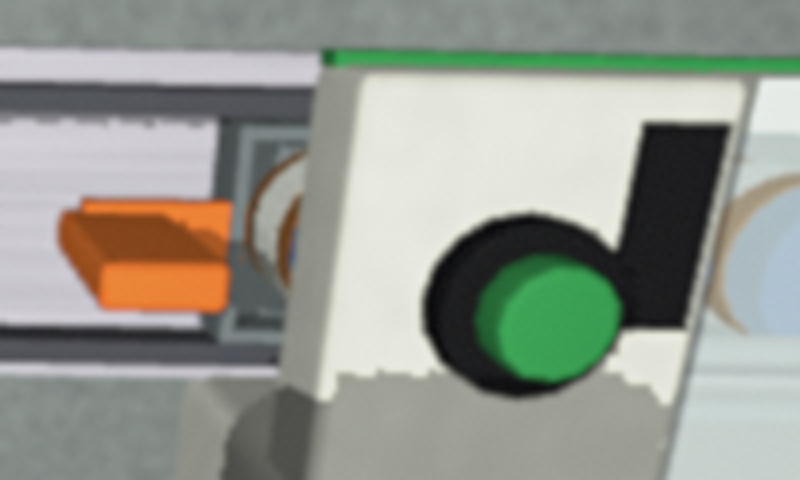

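```bash
python3 - <<'E'
from h import *
np.set_printoptions(precision=4,suppress=True)
w=get_image('wrist')
a=onz(w,385.5,191.3,.097);b=onz(w,417.5,192,.097);m=onz(w,441.5,192,.118);l=onz(w,360+298/4,192,.086)
print(a,b,(a+b)/2,m,l)
E
```

```text
[0.6329 0.0413 0.097 ] [0.6334 0.0743 0.097 ] [0.6332 0.0578 0.097 ] [0.6274 0.0901 0.118 ] [0.6363 0.0961 0.086 ]
```

```bash
python3 -c "
from bench import ctrl
print(ctrl.close_job())"
```

```text
the job is handed in; nothing more can be done
None
```

I changed the batch and handed the job in at about 67 s of the 210 s allowed. No verdict is reported.

**What I did:**
- I drew the rack out to the lip and put the three white-capped jars upright in the red tray.
- I stood three blue-capped jars in rack pockets 1 to 3, counting from the handle. The other two stayed on the bench.
- I slid the rack back until it stalled against the stop, with 17 N measured on the tool. Only then did I press the green key until it bottomed out, pushing with up to 20 N, and backed the arm off clear of everything.

**Last checks:**
- **Rack home:** the handle centre was about 35 mm before the mouth, against 34 mm when home. The rack travelled 285 mm, against 284 mm expected. Both agree to within about 1 mm.
- **Jars:** the three white caps are upright in the tray. The two spare blue jars stand at (0.446, 0.089) and (0.436, 0.280). I saw the loaded jars upright before the rack went in. Afterwards they were only partly visible, through the window and at the mouth.
- **Key and other objects:** the key looks up again in the images. The crucible and reagent jar look untouched.

**Things that went wrong or disagreed:**
- My first approach turned the gripper the wrong way and ran joints 3 and 7 up to the ends of their ranges. The readings were 1.241 (limit 1.24) and -2.691 (limit -2.69), so I turned it half round before reaching for the handle. If the range check counts a 0.001 rad overrun, that moment could be held against the run.
- The views of the tray first disagreed by about 10 mm because I had misread an edge. I re-measured it before placing any jar.
- I saw no jar being knocked aside during the run.

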